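# Set the scanner stand's telescopic leg to its mark and close the cam lever

## Robot

A 7-joint arm with a two-finger parallel gripper is mounted at the origin on a cart in front of the work surface, level with it; the furniture and walls round the work are solid. World frame = base frame: x ahead of the robot, y to its left, z up, the work surface at z = 0. Lengths are in m, angles in rad, forces in N, time in s.
With the tool pointing down it reaches from about 0.425 to 0.875 m from the base axis. Payload 4.7 kg.
Tool frame: the origin (TCP) lies at the very end of the fingers, on their centre line; the grasp point (between the pads) lies 19 mm behind it; z points along the fingers, y is the line along which they close (so a half turn about z gives the same grasp; the last joint's range is limited). The gripper opens to 87 mm and grips with 3 to 60 N. Pads are 19 mm wide; open, the fingers measure 117 mm over their backs; the gripper's body (75 mm by 190 mm) begins 51 mm behind the grasp point.
Start: joints at [-1.104, 0.321, -0.07, 1.45, 0.023, 1.371, -0.057], TCP at [0.284, 0.585, 0.223] pointing down, gripper open.
Joint ranges: [-2.86, 2.86], [-0.3, 2.09], [-1.38, 1.24], [0.06, 2.45], [-1.56, 4.7], [0.09, 2.05], [-2.69, 2.69]. Speed limits (rad/s): [2.57, 2.57, 3.14, 3.14, 3.14, 3.14, 3.14].

## Interface

Orientations are given as a rotation vector (axis times angle).
In Python, from bench import ctrl, vision gives the robot as it stands.
- The arm moves only by the tool jog_arm, never from a script. Its argument "increments" is a list of rows, each an object of numbers: "tx", "ty", "tz": the shift along the tool's x, y, z in mm; "wx", "wy", "wz": the turn, a rotation vector about the tool's x, y, z in rad; "gripper": the opening, from 0 (shut) to 1 (fully open). In form: [{"tx": .., "ty": .., "tz": .., "wx": .., "wy": .., "wz": .., "gripper": ..}, ...]. A call has exactly 5 rows; each row is the pose to reach, as a shift and turn from the pose commanded when the call began, along the tool's axes at that moment; what a row does not reach only later rows make up. A row lasts 1/12 s, in which the tool goes at most 41.7 mm and 7.16 degrees, less where a joint would pass 70% of its speed; a pose out of reach is approached as far as the arm can. A call with a gripper value outside its range is refused whole. The fingers move at their own pace and stop on an object; "grip_force" is the grip in N (left out, the last holds). Time passes only in rows, so rows that repeat a pose let the fingers close, or fill a call up. It gives the time, the measured TCP pose, the force, the opening and the grip force at its end, in the units of the state.
- ctrl.get_state(): the state, without advancing time (a new reading comes with each control period).
- vision.get_image(name): name is "side" or "top"; returns a dict with "color" (420x560x3 uint8, blue, green, red), "fx", "fy", "cx", "cy" (pixels), "k1" (the pictures are not rectified: a ray, as slopes to the right and down, at radius r is drawn at 1 + k1 r^2 times it, then the intrinsics apply), "extrinsics" (4x4, takes a point from world to camera coordinates). Camera axes: x right, y down, z forward; pixel columns grow to the right and rows downward; lengths in m; the calibration is good to about 2 mm. A picture is of the moment at which its call begins. There is no depth.
- ctrl.close_job(): hands the job in; it is judged then, once.
Trained networks look in the newest picture that a camera, given by its name, has taken for a name from the list of things; names that differ only in an ending like _2 or _b are one class to them, and where a whole thing is asked for, a point or a joint stands for the part that bears it (a point fixed in the world has none). Each returns a list of dicts, best first, with "conf" (0 to 1); they miss things now and then, are a little off and sometimes report something else, mostly with a low value. They report only what shows in the picture. A call takes as long as a camera call. They do not tell look-alikes from the thing itself.
- vision.spot_in(camera, thing): "bbox" ([left, top, right, bottom] in pixels, round what is visible of it).
The state is a dict: "time": time; "joint_positions": joint angles; "qd": joint speeds; "joint_torque": joint torques, N m; "position": TCP position; "tool_rot": TCP orientation; "ft_force": force on the tool from outside, world axes, zero at the start; "torque": the same for the moment, N m; "grip_width": opening from 0.0 (shut) to 1.0 (fully open); "grip_force": force on a finger pad.
Only numpy, scipy, OpenCV 4.12 (cv2) and the standard library are available. Lean on these libraries where they do the work, as an engineer would, in place of code of your own. Each camera call takes 0.05 s, during which the arm holds its last target. There are 200 camera calls.

## Task

Lift the telescopic leg (short steel rod with a black grip knob) up off the forked hook it hangs on and lower it into the upright tube of the stand until the dark ring engraved on the rod is level with the tube's rim. Only then, holding the leg at that mark without letting go, turn your hand clockwise (seen from above) so that a finger sweeps the upright paddle of the cam lever round until the lever is fully closed against its stop post. Finish still gripping the leg by its knob at the mark, lever closed, and leave the other things on the desk where they are.

Things in the scene. Friction and masses are not known exactly. Their poses are not given: they have to be found in the camera images.
- leg: loose telescopic leg, 0.14 kg, 125 mm long: steel rod 14 mm dia. and 80 mm long, chamfered foot; above it a black cylindrical grip knob 26 mm dia., 45 mm tall. Origin: centre of the foot; z along the rod to the knob. Hangs upright on the hook by its knob's underside, foot 50 mm above the desk. At the mark in the tube only the hand holds it: let go and it drops about 20 mm
- mark (a point): middle of the 2 mm dark engraved ring on the rod, on the rod's axis, 60 mm above the foot and 20 mm below the knob
- knob (a point): point on the axis at which to grip the knob, 110 mm above the foot, 30 mm above the knob's underside and 15 mm below its top
- hook: fixed hook stand: foot plate 105x85x10 mm, column 48 mm behind the leg (its +x), and at 130 mm height a level fork of two 6 mm prongs 18 mm apart, pointing to its -x, tips turned up 10 mm, 23 mm in front of the leg's axis. Nothing is higher. Origin on the desk below the hanging leg, z up. Open above: the leg lifts straight up and out (85 mm clears the foot)
- hook_seat (a point): point on the hanging leg's axis at the height of the prongs' upper face, 130 mm above the desk
- stand: fixed stand: round foot plate 92 mm dia. with an upright tube, 90 mm tall in all, and a square stop post 73 mm tall 36 mm from the tube's axis to its -x side. Origin on the desk on the tube's axis, z up; yaw 0 has the closed lever pointing to -x (to the robot)
- rim (a point): centre of the tube's upper rim, 90 mm above the desk. Bore 17 mm dia., flared to 25 mm over the top 6 mm; floor of the bore 79 mm below the rim
- lever (a joint): cam lever about the tube's axis, rad: 0 = closed on its rigid stop (paddle points to the stand's -x), to 1.2 = open; grows counterclockwise seen from above. Paddle direction in the world = stand yaw + pi + joint. Starts at 0.8 to 1.1. Stays where it is left; 0.08 N m turns it (3 to 4 N at the paddle)
- paddle (a point): middle of the paddle's upper part, 130 mm above the desk, 33.5 mm from the tube's axis. Upright radial plate 6 mm thick, 23 to 44 mm from the axis, top 142 mm above the desk. With the leg at its mark the knob spans 110 to 155 mm, so a finger on the knob is at paddle height; it meets the paddle when its middle is about 0.7 rad away. Come down with the fingers to either side of it
- rubber_stamp: the wooden-handled rubber stamp (27x55x76 mm), a loose bystander; origin at the centre of its underside
- label_roll: the small white label roll (72 mm across, 42 high), a loose bystander; origin at the centre of its underside
- stapler: the stapler (145x36x59 mm), a loose bystander; origin at the centre of its underside
- calculator: the desk calculator (156x108x28 mm), a loose bystander; origin at the centre of its underside
- tape_dispenser: the tape dispenser (150x38x86 mm), a loose bystander; origin at the centre of its underside
- clip_tin: the small blue clip tin (62x92x27 mm), a loose bystander; origin at the centre of its underside
Not all that is in view belongs to the job. Of the things that look like the leg, the smallest one is meant.

How it is judged:
By the outcome, as a careful person would: the job done as asked, in the order asked, and still so for the second after the job is handed in, while the arm keeps its last pose, push and grip.
It also fails if it takes over 58 s, if anything falls off the work surface, if the arm or the gripper's body presses on something with over 40 N, if the wrist force passes 120 N, or if a joint passes its speed limit or range.

## Working session

There is one attempt and no reset: what is moved stays moved. The work goes in short steps, Python scripts to look and compute and a tool call to move; the robot and the scene stay as the last step left them, time stands still between calls to the robot, and variables do not carry over. Pictures are saved under pics/ and viewed, at most 10 in all, crops included, and the job is handed in when it is done.

Besides the shell and the picture viewer there is one more tool, called as a command line: name --argument value ..., lists and objects as JSON in quotes. jog_arm: Moves the arm, as the interface text tells. Its arguments: {"type":"object","properties":{"increments":{"type":"array"},"grip_force":{"type":"number"}},"required":["increments"]}

```bash
mkdir -p pics; cat > h.py <<'E'
import numpy as np, cv2
from bench import ctrl, vision
def cal(im):
    K=np.array([[im['fx'],0,im['cx']],[0,im['fy'],im['cy']],[0,0,1.]]); return K,np.array([im['k1'],0,0,0.]),np.array(im['extrinsics'])
def proj(im,P):
    K,d,E=cal(im); return cv2.projectPoints(np.array(P,float).reshape(-1,1,3),cv2.Rodrigues(E[:3,:3])[0],E[:3,3],K,d)[0][:,0]
def ray(im,uv):
    K,d,E=cal(im); n=cv2.undistortPoints(np.array(uv,float).reshape(1,1,2),K,d)[0,0]
    r=E[:3,:3].T@np.array([n[0],n[1],1]); return -E[:3,:3].T@E[:3,3], r/np.linalg.norm(r)
def atz(im,uv,z):
    o,r=ray(im,uv); return o+r*(z-o[2])/r[2]
def tri(a,ua,b,ub):
    o1,r1=ray(a,ua);o2,r2=ray(b,ub)
    t=np.linalg.lstsq(np.c_[r1,-r2],o2-o1,rcond=None)[0]; p,q=o1+t[0]*r1,o2+t[1]*r2
    return (p+q)/2,np.linalg.norm(p-q)
E
python3 - <<'E'
from h import *
for c in ('side','top'):
    im=vision.get_image(c); cv2.imwrite(f'pics/{c}0.png',im['color'])
    K,d,E=cal(im); print(c,im['fx'],im['k1'],-E[:3,:3].T@E[:3,3],E[2,:3])
    for t in ('leg','hook','stand','lever','rubber_stamp','label_roll','stapler','calculator','tape_dispenser','clip_tin'):
        print(t,[(np.round(x['bbox']).tolist(),round(x['conf'],2)) for x in vision.spot_in(c,t)])
print(ctrl.get_state())
E
```

```text
side 505.6516480533184 -0.12166617897043812 [ 0.33241221 -1.29367961  0.80097168] [ 0.13157073  0.87475834 -0.46635501]
leg [([262.0, 165.0, 274.0, 218.0], 0.85), ([292.0, 167.0, 302.0, 209.0], 0.7), ([304.0, 162.0, 314.0, 207.0], 0.61)]
hook []
stand [([259.0, 235.0, 292.0, 285.0], 0.56)]
lever [([259.0, 237.0, 291.0, 285.0], 0.62), ([271.0, 235.0, 285.0, 265.0], 0.47)]
rubber_stamp [([309.0, 211.0, 321.0, 238.0], 0.5)]
label_roll [([232.0, 225.0, 254.0, 251.0], 0.97)]
stapler [([299.0, 169.0, 331.0, 181.0], 0.75), ([262.0, 234.0, 291.0, 285.0], 0.24)]
calculator [([221.0, 170.0, 264.0, 196.0], 0.72)]
tape_dispenser [([260.0, 290.0, 323.0, 331.0], 0.66)]
clip_tin [([235.0, 308.0, 265.0, 347.0], 0.89)]
top 454.712595517615 -0.1514875823245123 [0.26842853 0.00879043 1.36802167] [ 0.20434598  0.00708682 -0.97887308]
leg [([242.0, 175.0, 253.0, 192.0], 0.67), ([275.0, 243.0, 300.0, 269.0], 0.67), ([225.0, 207.0, 242.0, 225.0], 0.64), ([210.0, 155.0, 225.0, 180.0], 0.59)]
hook [([240.0, 163.0, 267.0, 203.0], 0.79)]
stand [([332.0, 219.0, 366.0, 249.0], 0.76)]
lever [([343.0, 225.0, 368.0
[... 497 characters left out ...]
ns': array([-1.10389571,  0.32100864, -0.07009958,  1.45052152,  0.02258205,
        1.37082476, -0.05687881]), 'qd': array([-1.31804676e-03, -1.23467466e-03,  1.15750025e-03, -1.50219887e-03,
       -1.61021058e-03,  6.11877950e-04, -4.73910219e-05]), 'joint_torque': array([-4.39602009e-04, -4.91110468e+01, -4.03222572e-01, -3.12774539e+01,
       -6.35309145e-02,  3.36549163e-02,  2.92432071e-05]), 'position': array([0.28438328, 0.58448785, 0.22257008]), 'tool_rot': array([7.05133168e-01, 3.06140162e+00, 2.72109773e-05]), 'ft_force': array([-0.29538229, -0.24298843,  0.54964451]), 'torque': array([ 0.02108634, -0.03785021, -0.01673164]), 'grip_force': 0.0, 'grip_width': 0.9992055709702211}
```

```bash
python3 - <<'E'
import cv2,numpy as np
s=cv2.imread('pics/side0.png');t=cv2.imread('pics/top0.png')
cv2.imwrite('pics/side1.png',cv2.resize(s[140:360,190:350],None,fx=3.6,fy=2.7,interpolation=2) if 0 else cv2.resize(s[145:345,200:340],None,fx=3,fy=3,interpolation=2))
cv2.imwrite('pics/top1.png',cv2.resize(t[120:290,190:390],None,fx=3.5,fy=3.5,interpolation=2))
E
```

```text
(no output)
```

View pics/side1.png

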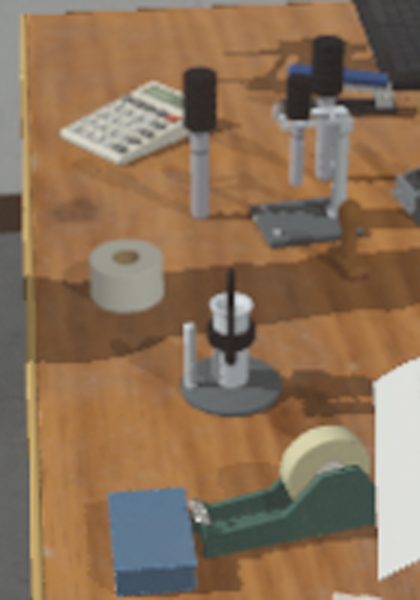

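View pics/top1.png

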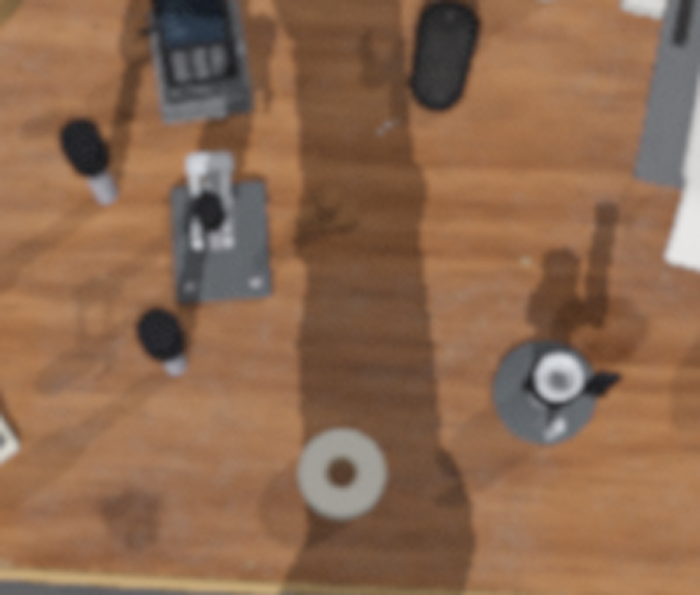

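View pics/side0.png

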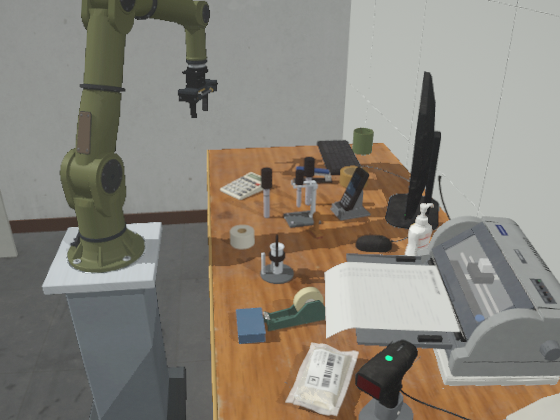

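The scene: three leg look-alikes – side (266,190)/top (236,216) stands on the desk, side (309,183)/top (215,167) stands on the desk, taller; side (298,187)/top (249,181) hangs on the fork with its foot in the air and is the smallest. That is the leg meant. The stand is at side (276,262)/top (349,230), with its post on the robot side and its paddle pointing right (-y). The enlarged side crop above confirms all of this.

```bash
cat > m.py <<'E'
from h import *
S=vision.get_image('side');T=vision.get_image('top')
s=lambda x,y:(200+x/3-.33,145+y/3-.33)
t=lambda x,y:(190+x/3.5-.35,120+y/3.5-.35)
def p(n,v): print(n,np.round(v,4))
p('knobtop T',atz(T,t(209,208),.175)); p('knobtop S',atz(S,s(299,76),.175)); p('knobbot S',atz(S,s(298,119),.13))
p('tri',tri(S,s(299,76),T,t(209,208))[0])
c=[atz(T,t(*q),.01) for q in((172,185),(265,181),(272,296),(178,302))]
for q in c:p('plate',q)
for a,b in((3,0),(2,1)):
    d=c[b]-c[a];p('yaw',np.arctan2(d[1],d[0]))
d=c[0]-c[1];p('yaw',np.arctan2(-d[0],d[1]))
r=atz(T,t(559,377),.09);p('rim T',r);p('rim S',atz(S,s(231,302),.09));p('tri',tri(S,s(231,302),T,t(559,377))[0])
po=atz(T,t(555,425),.073);p('post',po);p('postS',atz(S,s(189,325),.073))
for pp in(po,atz(S,s(189,325),.073)):p('yaw',np.arctan2(*(r-pp)[1::-1]))
p('footplate',atz(T,t(544,391),.008))
for z,q in((.142,(618,377)),):p('pad end T',atz(T,t(*q),z))
p('pad top S',atz(S,s(231,272),.142))
E
python3 m.py
```

```text
knobtop T [0.5862 0.1119 0.175 ]
knobtop S [0.5909 0.1169 0.175 ]
knobbot S [0.5896 0.1087 0.13  ]
tri [0.5878 0.1117 0.1769]
plate [0.6495 0.1605 0.01  ]
plate [0.6574 0.0783 0.01  ]
plate [0.5537 0.0659 0.01  ]
plate [0.544  0.1476 0.01  ]
yaw 0.1218
yaw 0.1183
yaw 0.0956
rim T [ 0.4817 -0.175   0.09  ]
rim S [ 0.4831 -0.1726  0.09  ]
tri [ 0.4821 -0.1748  0.0913]
post [ 0.4444 -0.1751  0.073 ]
postS [ 0.4452 -0.179   0.073 ]
yaw 0.0029
yaw 0.1093
footplate [ 0.4824 -0.174   0.008 ]
pad end T [ 0.4753 -0.214   0.142 ]
pad top S [ 0.4782 -0.2077  0.142 ]
```

```bash
python3 - <<'E'
import cv2,numpy as np
s=cv2.imread('pics/side0.png');t=cv2.imread('pics/top0.png')
a=cv2.resize(s[230:290,250:300],None,fx=8,fy=8,interpolation=2)
b=cv2.resize(t[208:258,325:375],None,fx=8,fy=8,interpolation=2)
a=a[:400];c=cv2.resize(t[160:210,232:272],None,fx=8,fy=8,interpolation=2)[:, :]
out=np.hstack([cv2.resize(s[230:280,250:300],None,fx=8,fy=8,interpolation=2),b])
cv2.imwrite('pics/z1.png',out)
E
```

```text
(no output)
```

View pics/z1.png

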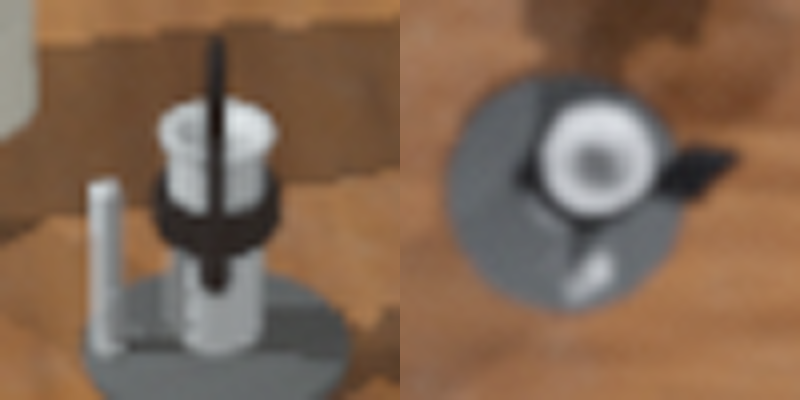

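```bash
python3 - <<'E'
exec(open('m.py').read().split("p('knobtop T'")[0])
p('A foot',atz(S,s(200,212),0)); p('A top',tri(S,s(200,72),T,t(157,325)))if 0 else None
x,e=tri(S,s(200,73),T,t(158,326));p('A top',x);print(e)
x,e=tri(S,s(328,42),T,t(82,140));p('B top',x);print(e)
p('stamp top',atz(S,s(350,205),.07))
R=cv2.Rodrigues(ctrl.get_state()['tool_rot'])[0];p0=ctrl.get_state()['position']
g=np.array([.587,.112,.30]);p('tool shift mm',R.T@(g-p0)*1000)
p('yaw tool y',np.arctan2(R[1,1],R[0,1]))
E
```

```text
A foot [0.4924 0.1569 0.    ]
A top [0.4917 0.1451 0.171 ]
0.00022641986488601085
B top [0.6392 0.2166 0.1695]
0.0022068055310824927
stamp top [0.6307 0.0268 0.07  ]
tool shift mm [-478.7974 -292.4922  -77.418 ]
yaw tool y 1.118
```

jog_arm --increments '[{"tx": -96,"ty": -58.5,"tz": -15.5,"wz": 0.516,"gripper": 1},{"tx": -96,"ty": -58.5,"tz": -15.5,"wz": 0.516,"gripper": 1},{"tx": -96,"ty": -58.5,"tz": -15.5,"wz": 0.516,"gripper": 1},{"tx": -96,"ty": -58.5,"tz": -15.5,"wz": 0.516,"gripper": 1},{"tx": -96,"ty": -58.5,"tz": -15.5,"wz": 0.516,"gripper": 1}]'

```text
validation failed for argument at $.in...
```

jog_arm --increments '[{"tx": -112,"ty": -3.5,"tz": -15.5,"wz": 0.516,"gripper": 1},{"tx": -112,"ty": -3.5,"tz": -15.5,"wz": 0.516,"gripper": 1},{"tx": -112,"ty": -3.5,"tz": -15.5,"wz": 0.516,"gripper": 1},{"tx": -112,"ty": -3.5,"tz": -15.5,"wz": 0.516,"gripper": 1},{"tx": -112,"ty": -3.5,"tz": -15.5,"wz": 0.516,"gripper": 1}]'

```text
validation failed for argument at $.in...
```

jog_arm --increments '[{"tx": -96,"ty": -58.5,"tz": -15.5,"wx": 0,"wy": 0,"wz": 0.516,"gripper": 1},{"tx": -96,"ty": -58.5,"tz": -15.5,"wx": 0,"wy": 0,"wz": 0.516,"gripper": 1},{"tx": -96,"ty": -58.5,"tz": -15.5,"wx": 0,"wy": 0,"wz": 0.516,"gripper": 1},{"tx": -96,"ty": -58.5,"tz": -15.5,"wx": 0,"wy": 0,"wz": 0.516,"gripper": 1},{"tx": -96,"ty": -58.5,"tz": -15.5,"wx": 0,"wy": 0,"wz": 0.516,"gripper": 1}]'

```text
time: 1.72
position: [0.3474, 0.4881, 0.239]
tool_rot: [1.474, 2.773, 0.002]
ft_force: [-0.8, 0.9, -1.0]
grip_width: 1.001
grip_force: 0.0
```

jog_arm --increments '[{"tx": -112,"ty": -3.5,"tz": -15.5,"wx": 0,"wy": 0,"wz": 0.516,"gripper": 1},{"tx": -112,"ty": -3.5,"tz": -15.5,"wx": 0,"wy": 0,"wz": 0.516,"gripper": 1},{"tx": -112,"ty": -3.5,"tz": -15.5,"wx": 0,"wy": 0,"wz": 0.516,"gripper": 1},{"tx": -112,"ty": -3.5,"tz": -15.5,"wx": 0,"wy": 0,"wz": 0.516,"gripper": 1},{"tx": -112,"ty": -3.5,"tz": -15.5,"wx": 0,"wy": 0,"wz": 0.516,"gripper": 1}]'

```text
time: 2.13
position: [0.4064, 0.3951, 0.254]
tool_rot: [-2.127, -2.311, -0.002]
ft_force: [0.4, 1.2, -0.6]
grip_width: 0.997
grip_force: 0.0
```

jog_arm --increments '[{"tx": -99.5,"ty": 52,"tz": -15.5,"wx": 0,"wy": 0,"wz": 0.516,"gripper": 1},{"tx": -99.5,"ty": 52,"tz": -15.5,"wx": 0,"wy": 0,"wz": 0.516,"gripper": 1},{"tx": -99.5,"ty": 52,"tz": -15.5,"wx": 0,"wy": 0,"wz": 0.516,"gripper": 1},{"tx": -99.5,"ty": 52,"tz": -15.5,"wx": 0,"wy": 0,"wz": 0.516,"gripper": 1},{"tx": -99.5,"ty": 52,"tz": -15.5,"wx": 0,"wy": 0,"wz": 0.516,"gripper": 1}]'

```text
time: 2.55
position: [0.4661, 0.3015, 0.2691]
tool_rot: [-2.643, -1.697, -0.001]
ft_force: [-0.1, 1.6, -1.5]
grip_width: 0.997
grip_force: 0.0
```

jog_arm --increments '[{"tx": -60.5,"ty": 94.5,"tz": -15.5,"wx": 0,"wy": 0,"wz": 0.516,"gripper": 1},{"tx": -60.5,"ty": 94.5,"tz": -15.5,"wx": 0,"wy": 0,"wz": 0.516,"gripper": 1},{"tx": -60.5,"ty": 94.5,"tz": -15.5,"wx": 0,"wy": 0,"wz": 0.516,"gripper": 1},{"tx": -60.5,"ty": 94.5,"tz": -15.5,"wx": 0,"wy": 0,"wz": 0.516,"gripper": 1},{"tx": -60.5,"ty": 94.5,"tz": -15.5,"wx": 0,"wy": 0,"wz": 0.516,"gripper": 1}]'

```text
time: 2.97
position: [0.5266, 0.2079, 0.2843]
tool_rot: [-2.987, -0.97, 0.0]
ft_force: [-1.1, 0.2, -0.1]
grip_width: 1.001
grip_force: 0.0
```

jog_arm --increments '[{"tx": -6,"ty": 112,"tz": -15.5,"wx": 0,"wy": 0,"wz": 0.516,"gripper": 1},{"tx": -6,"ty": 112,"tz": -15.5,"wx": 0,"wy": 0,"wz": 0.516,"gripper": 1},{"tx": -6,"ty": 112,"tz": -15.5,"wx": 0,"wy": 0,"wz": 0.516,"gripper": 1},{"tx": -6,"ty": 112,"tz": -15.5,"wx": 0,"wy": 0,"wz": 0.516,"gripper": 1},{"tx": -6,"ty": 112,"tz": -15.5,"wx": 0,"wy": 0,"wz": 0.516,"gripper": 1}]'

```text
time: 3.38
position: [0.5873, 0.1142, 0.2994]
tool_rot: [-3.136, -0.179, 0.002]
ft_force: [-1.0, 1.4, 0.3]
grip_width: 1.0
grip_force: 0.0
```

```bash
cat > go.py <<'E'
from h import *
import sys
def go(x,y,z,yaw):
    st=ctrl.get_state();R=cv2.Rodrigues(st['tool_rot'])[0]
    y0=np.array([np.cos(yaw),np.sin(yaw),0]);z0=np.array([0,0,-1.]);Rg=np.c_[np.cross(y0,z0),y0,z0]
    print(np.round(st['time'],2),np.round(st['position'],4),'tilt',np.round(R[:,2],4),'yaw',round(np.arctan2(R[1,1],R[0,1]),3),'q7',np.round(st['joint_positions'],2),'F',np.round(st['ft_force'],1),np.round(st['torque'],2),'grip',round(st['grip_width'],3),round(st['grip_force'],1))
    print('shift',np.round(R.T@(np.array([x,y,z])-st['position'])*1000,1),'turn',np.round(cv2.Rodrigues(R.T@Rg)[0].ravel(),3))
if __name__=='__main__': go(*map(float,sys.argv[1:]))
E
python3 go.py .587 .112 .142 -1.46
```

```text
3.38 [0.5873 0.1142 0.2994] tilt [-1.1e-03  6.0e-04 -1.0e+00] yaw -1.457 q7 [-0.66  0.19  0.5   1.48 -0.09  1.49 -1.62] F [-1.   1.4  0.3] [0.06 0.16 0.05] grip 1.0 0.0
shift [ -0.4   2.3 157.4] turn [-0.001  0.001  0.003]
```

jog_arm --increments '[{"tx": 0,"ty": 2,"tz": 30,"wx": 0,"wy": 0,"wz": 0,"gripper": 1},{"tx": 0,"ty": 2,"tz": 60,"wx": 0,"wy": 0,"wz": 0,"gripper": 1},{"tx": 0,"ty": 2,"tz": 90,"wx": 0,"wy": 0,"wz": 0,"gripper": 1},{"tx": 0,"ty": 2,"tz": 112,"wx": 0,"wy": 0,"wz": 0,"gripper": 1},{"tx": 0,"ty": 2,"tz": 112,"wx": 0,"wy": 0,"wz": 0,"gripper": 1}]'

```text
time: 3.8
position: [0.5826, 0.1149, 0.1819]
tool_rot: [3.135, 0.193, -0.017]
ft_force: [-0.5, 0.3, -0.1]
grip_width: 0.997
grip_force: 0.0
```

```bash
python3 - <<'E'
from h import *
from go import go
go(.587,.112,.142,-1.46)
S=vision.get_image('side');T=vision.get_image('top')
a=S['color'][140:220,255:335];b=T['color'][140:220,205:285]
f=lambda q:cv2.resize(q,None,fx=5,fy=5,interpolation=2)
cv2.imwrite('pics/z2.png',np.hstack([f(a),f(b)]))
P=ctrl.get_state()['position'];print(proj(S,[P,[.587,.112,.175]]),proj(T,[P,[.587,.112,.175]]))
E
```

```text
3.8 [0.5826 0.1149 0.1819] tilt [-1.080e-02 -9.000e-04 -9.999e-01] yaw -1.448 q7 [-0.65  0.25  0.48  1.66 -0.12  1.28 -1.59] F [-0.5  0.3 -0.1] [-0.02  0.24  0.04] grip 0.997 0.0
shift [ 4.4  3.4 39.9] turn [-0.     0.011  0.012]
[[298.13247151 166.7498806 ]
 [298.36290131 170.69759581]] [[248.33008616 177.79073227]
 [249.36171131 178.77604311]]
```

View pics/z2.png

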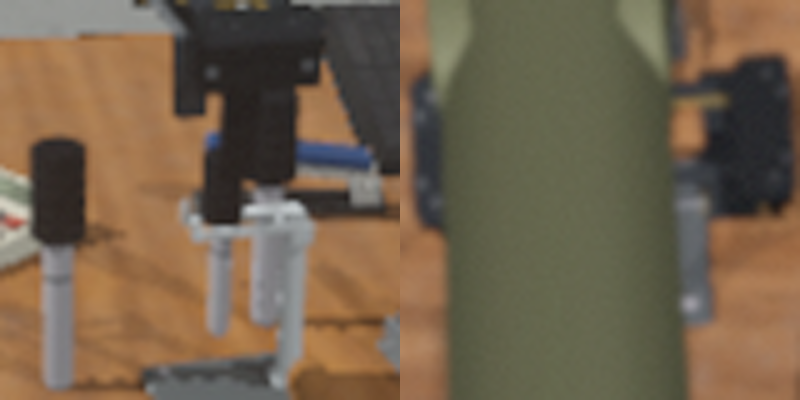

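Side view: the leg's knob is at about (300,177) under the open fingers and still on the fork; fingers straddle it. Going down.

jog_arm --increments '[{"tx": 0,"ty": 0,"tz": 12,"wx": 0,"wy": 0,"wz": 0,"gripper": 1},{"tx": 0,"ty": 0,"tz": 28,"wx": 0,"wy": 0,"wz": 0,"gripper": 1},{"tx": 0,"ty": 0,"tz": 40,"wx": 0,"wy": 0,"wz": 0,"gripper": 1},{"tx": 0,"ty": 0,"tz": 44,"wx": 0,"wy": 0,"wz": 0,"gripper": 1},{"tx": 0,"ty": 0,"tz": 45,"wx": 0,"wy": 0,"wz": 0,"gripper": 1}]'

```text
time: 4.32
position: [0.5872, 0.1106, 0.1424]
tool_rot: [3.137, 0.173, -0.002]
ft_force: [0.5, -0.4, 0.1]
grip_width: 1.0
grip_force: 0.0
```

jog_arm --increments '[{"tx": 0,"ty": 0,"tz": 0,"wx": 0,"wy": 0,"wz": 0,"gripper": 0.6},{"tx": 0,"ty": 0,"tz": 0,"wx": 0,"wy": 0,"wz": 0,"gripper": 0.6},{"tx": 0,"ty": 0,"tz": 0,"wx": 0,"wy": 0,"wz": 0,"gripper": 0.6},{"tx": 0,"ty": 0,"tz": 0,"wx": 0,"wy": 0,"wz": 0,"gripper": 0.6},{"tx": 0,"ty": 0,"tz": 0,"wx": 0,"wy": 0,"wz": 0,"gripper": 0.6}]'

```text
time: 4.73
position: [0.5879, 0.1103, 0.1436]
tool_rot: [-3.137, -0.171, -0.001]
ft_force: [-0.7, 0.8, -1.2]
grip_width: 0.704
grip_force: 0.0
```

```bash
python3 - <<'E'
from h import *
from go import go
go(.587,.112,.142,-1.46)
S=vision.get_image('side')
cv2.imwrite('pics/z3.png',cv2.resize(S['color'][140:215,265:340],None,fx=8,fy=8,interpolation=2))
P=ctrl.get_state()['position'];print(proj(S,[P,[.587,.112,.175],[.587,.112,.13]]))
E
```

```text
4.73 [0.5879 0.1103 0.1436] tilt [ 9.e-04  4.e-04 -1.e+00] yaw -1.462 q7 [-0.64  0.28  0.48  1.7  -0.14  1.19 -1.58] F [-0.7  0.8 -1.2] [-0.01  0.15 -0.03] grip 0.704 0.0
shift [-0.7 -1.8  1.6] turn [-0.    -0.001 -0.002]
[[298.44554075 180.2272442 ]
 [298.36290131 170.69759581]
 [297.98916546 183.93238502]]
```

View pics/z3.png

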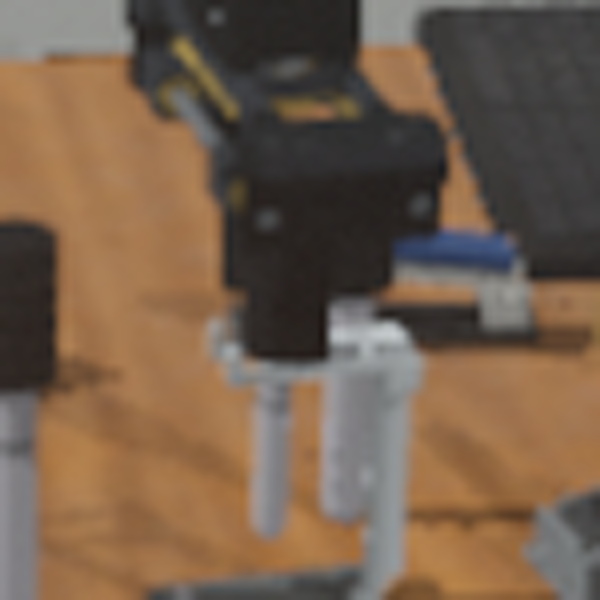

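jog_arm --increments '[{"tx": 0,"ty": -1,"tz": 0,"wx": 0,"wy": 0,"wz": 0,"gripper": 0.2},{"tx": 0,"ty": -1,"tz": 0,"wx": 0,"wy": 0,"wz": 0,"gripper": 0.2},{"tx": 0,"ty": -1,"tz": 0,"wx": 0,"wy": 0,"wz": 0,"gripper": 0.2},{"tx": 0,"ty": -1,"tz": 0,"wx": 0,"wy": 0,"wz": 0,"gripper": 0.2},{"tx": 0,"ty": -1,"tz": 0,"wx": 0,"wy": 0,"wz": 0,"gripper": 0.2}]' --grip_force 30

```text
time: 5.2
position: [0.5875, 0.1116, 0.1431]
tool_rot: [-3.136, -0.171, -0.0]
ft_force: [0.3, 1.6, 0.6]
grip_width: 0.309
grip_force: 0.4
```

jog_arm --increments '[{"tx": 0,"ty": 0,"tz": 0,"wx": 0,"wy": 0,"wz": 0,"gripper": 0.0},{"tx": 0,"ty": 0,"tz": 0,"wx": 0,"wy": 0,"wz": 0,"gripper": 0.0},{"tx": 0,"ty": 0,"tz": 0,"wx": 0,"wy": 0,"wz": 0,"gripper": 0.0},{"tx": 0,"ty": 0,"tz": 0,"wx": 0,"wy": 0,"wz": 0,"gripper": 0.0},{"tx": 0,"ty": 0,"tz": 0,"wx": 0,"wy": 0,"wz": 0,"gripper": 0.0}]'

```text
time: 5.62
position: [0.5875, 0.1115, 0.1431]
tool_rot: [-3.137, -0.171, -0.0]
ft_force: [0.0, 1.2, 0.1]
grip_width: 0.289
grip_force: 30.0
```

```bash
python3 go.py .587 .112 .25 -1.46
```

```text
5.62 [0.5875 0.1115 0.1431] tilt [ 2.e-04  4.e-04 -1.e+00] yaw -1.462 q7 [-0.64  0.28  0.48  1.7  -0.14  1.19 -1.58] F [0.  1.2 0.1] [ 0.24  0.13 -0.04] grip 0.289 30.0
shift [  -0.4   -0.6 -106.9] turn [-0.    -0.    -0.002]
```

jog_arm --increments '[{"tx": 0,"ty": 0,"tz": -15,"wx": 0,"wy": 0,"wz": 0,"gripper": 0},{"tx": 0,"ty": 0,"tz": -40,"wx": 0,"wy": 0,"wz": 0,"gripper": 0},{"tx": 0,"ty": 0,"tz": -70,"wx": 0,"wy": 0,"wz": 0,"gripper": 0},{"tx": 0,"ty": 0,"tz": -100,"wx": 0,"wy": 0,"wz": 0,"gripper": 0},{"tx": 0,"ty": 0,"tz": -125,"wx": 0,"wy": 0,"wz": 0,"gripper": 0}]'

```text
time: 6.03
position: [0.5874, 0.1105, 0.2697]
tool_rot: [3.136, 0.17, 0.001]
ft_force: [0.3, -0.5, -2.3]
grip_width: 0.29
grip_force: 30.0
```

jog_arm --increments '[{"tx": 0,"ty": 0,"tz": -10,"wx": 0,"wy": 0,"wz": 0,"gripper": 0},{"tx": 0,"ty": 0,"tz": -10,"wx": 0,"wy": 0,"wz": 0,"gripper": 0},{"tx": 0,"ty": 0,"tz": -10,"wx": 0,"wy": 0,"wz": 0,"gripper": 0},{"tx": 0,"ty": 0,"tz": -10,"wx": 0,"wy": 0,"wz": 0,"gripper": 0},{"tx": 0,"ty": 0,"tz": -10,"wx": 0,"wy": 0,"wz": 0,"gripper": 0}]'

```text
time: 6.45
position: [0.5864, 0.111, 0.2756]
tool_rot: [3.136, 0.171, -0.006]
ft_force: [0.5, 0.0, -2.0]
grip_width: 0.287
grip_force: 30.0
```

```bash
python3 go.py .482 -.1745 .28 -.44
```

```text
6.45 [0.5864 0.111  0.2756] tilt [-0.0037 -0.0013 -1.    ] yaw -1.462 q7 [-0.66  0.2   0.5   1.52 -0.09  1.45 -1.62] F [ 0.5  0.  -2. ] [-0.07  0.12 -0.01] grip 0.287 30.0
shift [-134.8  272.5   -3.6] turn [-1.000e-03  4.000e-03 -1.022e+00]
```

jog_arm --increments '[{"tx": -9,"ty": 18,"tz": 0,"wx": 0,"wy": 0,"wz": -0.07,"gripper": 0},{"tx": -18,"ty": 36,"tz": 0,"wx": 0,"wy": 0,"wz": -0.14,"gripper": 0},{"tx": -27,"ty": 54,"tz": 0,"wx": 0,"wy": 0,"wz": -0.21,"gripper": 0},{"tx": -36,"ty": 72,"tz": 0,"wx": 0,"wy": 0,"wz": -0.28,"gripper": 0},{"tx": -45,"ty": 91,"tz": 0,"wx": 0,"wy": 0,"wz": -0.341,"gripper": 0}]'

```text
time: 6.87
position: [0.5515, 0.0152, 0.2764]
tool_rot: [-3.061, -0.707, 0.004]
ft_force: [-0.2, -0.3, -0.2]
grip_width: 0.288
grip_force: 30.0
```

jog_arm --increments '[{"tx": -15,"ty": 14,"tz": 0,"wx": 0,"wy": 0,"wz": -0.07,"gripper": 0},{"tx": -29,"ty": 28,"tz": 0,"wx": 0,"wy": 0,"wz": -0.14,"gripper": 0},{"tx": -44,"ty": 42,"tz": 0,"wx": 0,"wy": 0,"wz": -0.21,"gripper": 0},{"tx": -58,"ty": 56,"tz": 0,"wx": 0,"wy": 0,"wz": -0.28,"gripper": 0},{"tx": -73,"ty": 70.5,"tz": 0,"wx": 0,"wy": 0,"wz": -0.341,"gripper": 0}]'

```text
time: 7.28
position: [0.5164, -0.08, 0.2766]
tool_rot: [-2.896, -1.215, 0.003]
ft_force: [0.8, -0.5, -2.1]
grip_width: 0.287
grip_force: 30.0
```

jog_arm --increments '[{"tx": -20,"ty": 9,"tz": 0,"wx": 0,"wy": 0,"wz": -0.07,"gripper": 0},{"tx": -42,"ty": 19,"tz": 0,"wx": 0,"wy": 0,"wz": -0.16,"gripper": 0},{"tx": -64,"ty": 29,"tz": 0,"wx": 0,"wy": 0,"wz": -0.25,"gripper": 0},{"tx": -82,"ty": 38,"tz": 0,"wx": 0,"wy": 0,"wz": -0.31,"gripper": 0},{"tx": -92,"ty": 42,"tz": 0,"wx": 0,"wy": 0,"wz": -0.341,"gripper": 0}]'

```text
time: 7.7
position: [0.4808, -0.1774, 0.2769]
tool_rot: [-2.652, -1.683, 0.003]
ft_force: [0.4, -0.4, -2.7]
grip_width: 0.293
grip_force: 30.0
```

jog_arm --increments '[{"tx": 0,"ty": 0,"tz": 15,"wx": 0,"wy": 0,"wz": 0,"gripper": 0},{"tx": 0,"ty": 0,"tz": 30,"wx": 0,"wy": 0,"wz": 0,"gripper": 0},{"tx": 0,"ty": 0,"tz": 45,"wx": 0,"wy": 0,"wz": 0,"gripper": 0},{"tx": 0,"ty": 0,"tz": 50,"wx": 0,"wy": 0,"wz": 0,"gripper": 0},{"tx": 0,"ty": 0,"tz": 50,"wx": 0,"wy": 0,"wz": 0,"gripper": 0}]'

```text
time: 8.12
position: [0.4812, -0.1739, 0.2258]
tool_rot: [-2.65, -1.683, 0.005]
ft_force: [-0.9, 0.0, -1.3]
grip_width: 0.291
grip_force: 30.0
```

```bash
python3 - <<'E'
from h import *
from go import go
go(.482,-.1745,.20,-.44)
S=vision.get_image('side');T=vision.get_image('top')
f=lambda q:cv2.resize(q,None,fx=5,fy=5,interpolation=2)
cv2.imwrite('pics/z4.png',np.hstack([f(S['color'][180:290,235:315]),f(T['color'][170:280,305:385])]))
P=ctrl.get_state()['position'];print(proj(S,[P,P-[0,0,.093],[.482,-.1745,.09]]),proj(T,[P,P-[0,0,.093],[.482,-.1745,.09]]))
E
```

```text
8.12 [ 0.4812 -0.1739  0.2258] tilt [-4.4e-03  4.0e-04 -1.0e+00] yaw -0.439 q7 [-0.37  0.01  0.68  1.8  -0.01  1.33 -0.13] F [-0.9  0.  -1.3] [-0.08  0.1  -0.02] grip 0.291 30.0
shift [-0.2  1.1 25.8] turn [-0.004  0.001  0.001]
[[276.91591124 198.91875369]
 [276.68488391 230.94028303]
 [276.34953386 245.73530846]] [[357.03137628 218.47740675]
 [351.53532556 224.43600616]
 [349.20846479 227.24564286]]
```

View pics/z4.png

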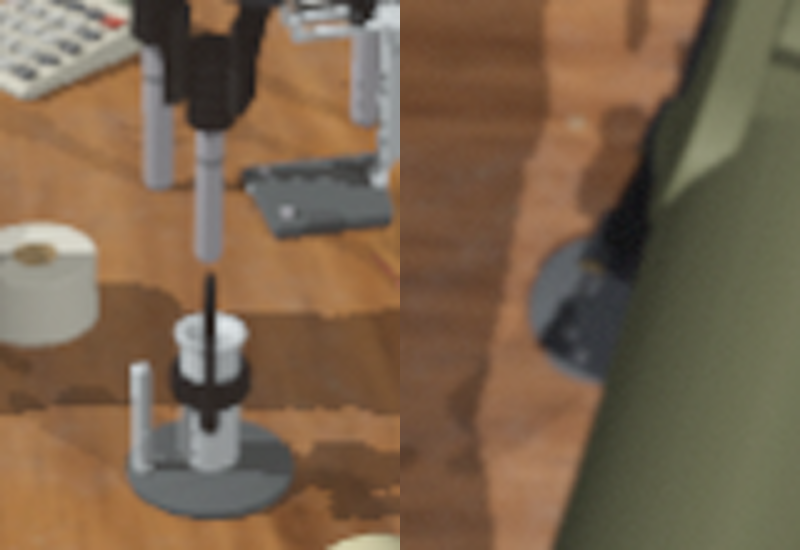

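Side view: rod foot at about (276.2,232), tube rim centre (276.7,246); about 1.5 mm correction toward +x, paddle edge-on in front at (277,237–265). The top camera is blocked by the arm.

jog_arm --increments '[{"tx": -0.6,"ty": 2,"tz": 10,"wx": 0,"wy": 0,"wz": 0,"gripper": 0},{"tx": -0.6,"ty": 2,"tz": 20,"wx": 0,"wy": 0,"wz": 0,"gripper": 0},{"tx": -0.6,"ty": 2,"tz": 30,"wx": 0,"wy": 0,"wz": 0,"gripper": 0},{"tx": -0.6,"ty": 2,"tz": 38,"wx": 0,"wy": 0,"wz": 0,"gripper": 0},{"tx": -0.6,"ty": 2,"tz": 40,"wx": 0,"wy": 0,"wz": 0,"gripper": 0}]'

```text
time: 8.63
position: [0.483, -0.1753, 0.1859]
tool_rot: [-2.65, -1.683, 0.004]
ft_force: [-0.9, 0.0, -2.3]
grip_width: 0.289
grip_force: 30.0
```

jog_arm --increments '[{"tx": 0,"ty": 0,"tz": 4,"wx": 0,"wy": 0,"wz": 0,"gripper": 0},{"tx": 0,"ty": 0,"tz": 8,"wx": 0,"wy": 0,"wz": 0,"gripper": 0},{"tx": 0,"ty": 0,"tz": 10,"wx": 0,"wy": 0,"wz": 0,"gripper": 0},{"tx": 0,"ty": 0,"tz": 12,"wx": 0,"wy": 0,"wz": 0,"gripper": 0},{"tx": 0,"ty": 0,"tz": 12,"wx": 0,"wy": 0,"wz": 0,"gripper": 0}]'

```text
time: 9.05
position: [0.4841, -0.1757, 0.1758]
tool_rot: [-2.652, -1.684, 0.0]
ft_force: [-1.0, -0.4, -1.4]
grip_width: 0.285
grip_force: 30.0
```

```bash
python3 go.py .4827 -.1753 .123 -.44
```

```text
9.05 [ 0.4841 -0.1757  0.1758] tilt [-3.e-04  0.e+00 -1.e+00] yaw -0.439 q7 [-0.36  0.06  0.69  1.87 -0.04  1.23 -0.1 ] F [-1.  -0.4 -1.4] [-0.17  0.12  0.01] grip 0.285 30.0
shift [-0.2 -1.4 52.8] turn [-0.     0.     0.001]
```

jog_arm --increments '[{"tx": 0,"ty": 0,"tz": 3,"wx": 0,"wy": 0,"wz": 0,"gripper": 0},{"tx": 0,"ty": 0,"tz": 6,"wx": 0,"wy": 0,"wz": 0,"gripper": 0},{"tx": 0,"ty": 0,"tz": 9,"wx": 0,"wy": 0,"wz": 0,"gripper": 0},{"tx": 0,"ty": 0,"tz": 12,"wx": 0,"wy": 0,"wz": 0,"gripper": 0},{"tx": 0,"ty": 0,"tz": 12,"wx": 0,"wy": 0,"wz": 0,"gripper": 0}]'

```text
time: 9.47
position: [0.4834, -0.1758, 0.163]
tool_rot: [-2.651, -1.684, 0.002]
ft_force: [-2.3, -1.2, -2.5]
grip_width: 0.287
grip_force: 30.0
```

```bash
python3 - <<'E'
from h import *
from go import go
go(.4827,-.1753,.123,-.44)
S=vision.get_image('side')
cv2.imwrite('pics/z5.png',cv2.resize(S['color'][190:270,240:320],None,fx=7,fy=7,interpolation=2))
E
```

```text
9.47 [ 0.4834 -0.1758  0.163 ] tilt [-1.7e-03 -1.0e-04 -1.0e+00] yaw -0.439 q7 [-0.36  0.07  0.69  1.88 -0.05  1.2  -0.09] F [-2.3 -1.2 -2.5] [-0.29  0.74  0.03] grip 0.287 30.0
shift [ 0.2 -0.8 40. ] turn [-0.002  0.001  0.001]
```

View pics/z5.png

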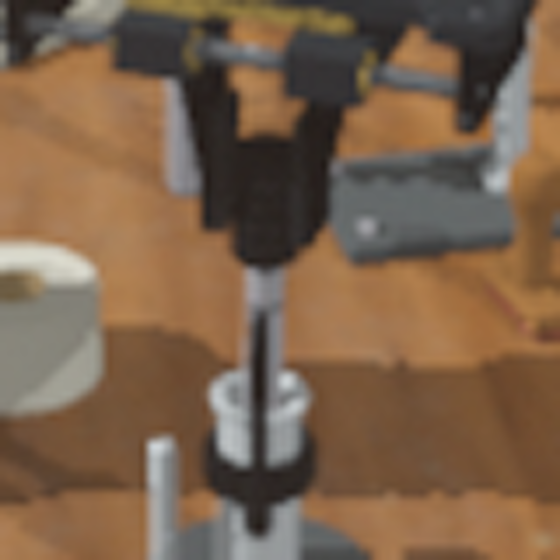

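Rod is in the bore; fingers stand clear left (213,160) and right (315,180) of the paddle (257,310 in the crop). Continuing down.

jog_arm --increments '[{"tx": -0.7,"ty": -0.6,"tz": 5,"wx": 0,"wy": 0,"wz": 0,"gripper": 0},{"tx": -0.7,"ty": -0.6,"tz": 10,"wx": 0,"wy": 0,"wz": 0,"gripper": 0},{"tx": -0.7,"ty": -0.6,"tz": 15,"wx": 0,"wy": 0,"wz": 0,"gripper": 0},{"tx": -0.7,"ty": -0.6,"tz": 20,"wx": 0,"wy": 0,"wz": 0,"gripper": 0},{"tx": -0.7,"ty": -0.6,"tz": 20,"wx": 0,"wy": 0,"wz": 0,"gripper": 0}]'

```text
time: 9.93
position: [0.4829, -0.176, 0.1427]
tool_rot: [-2.651, -1.684, 0.002]
ft_force: [-1.7, -0.8, -2.7]
grip_width: 0.29
grip_force: 30.0
```

```bash
python3 go.py .4827 -.1753 .123 -.44
```

```text
9.93 [ 0.4829 -0.176   0.1427] tilt [-1.1e-03 -2.0e-04 -1.0e+00] yaw -0.439 q7 [-0.35  0.09  0.69  1.91 -0.06  1.16 -0.08] F [-1.7 -0.8 -2.7] [-0.28  0.68  0.03] grip 0.29 30.0
shift [ 0.5 -0.5 19.7] turn [-0.001  0.001  0.001]
```

jog_arm --increments '[{"tx": 0,"ty": -0.7,"tz": 5,"wx": 0,"wy": 0,"wz": 0,"gripper": 0},{"tx": 0,"ty": -0.7,"tz": 10,"wx": 0,"wy": 0,"wz": 0,"gripper": 0},{"tx": 0,"ty": -0.7,"tz": 15,"wx": 0,"wy": 0,"wz": 0,"gripper": 0},{"tx": 0,"ty": -0.7,"tz": 19.5,"wx": 0,"wy": 0,"wz": 0,"gripper": 0},{"tx": 0,"ty": -0.7,"tz": 19.5,"wx": 0,"wy": 0,"wz": 0,"gripper": 0}]'

```text
time: 10.35
position: [0.4825, -0.1758, 0.1234]
tool_rot: [-2.652, -1.684, 0.001]
ft_force: [-1.5, -1.0, -2.6]
grip_width: 0.293
grip_force: 30.0
```

```bash
python3 - <<'E'
from h import *
from go import go
go(.4827,-.1753,.123,-.44)
S=vision.get_image('side')
cv2.imwrite('pics/z6.png',cv2.resize(S['color'][200:270,240:310],None,fx=8,fy=8,interpolation=2))
E
```

```text
10.35 [ 0.4825 -0.1758  0.1234] tilt [-6.e-04 -2.e-04 -1.e+00] yaw -0.439 q7 [-0.35  0.12  0.69  1.93 -0.08  1.12 -0.06] F [-1.5 -1.  -2.6] [-0.38  0.58  0.01] grip 0.293 30.0
shift [ 0.5 -0.   0.4] turn [-0.     0.     0.001]
```

View pics/z6.png

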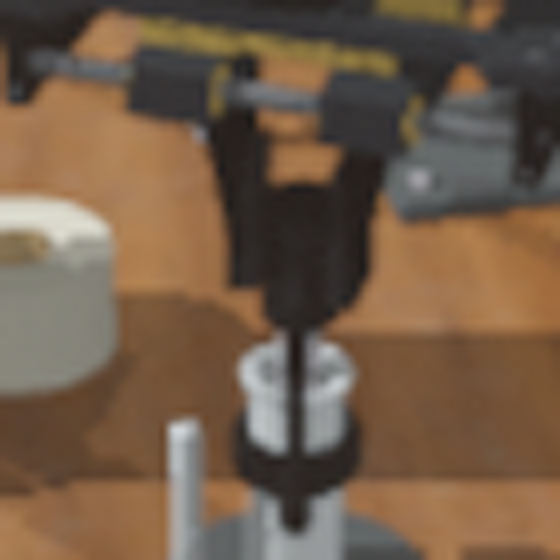

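Leg is at the mark by kinematics (0.1234 against 0.123), and the dark ring is right about at the rim. Starting the clockwise sweep.

jog_arm --increments '[{"tx": 0,"ty": 0,"tz": 0.4,"wx": 0,"wy": 0,"wz": 0.1,"gripper": 0},{"tx": 0,"ty": 0,"tz": 0.4,"wx": 0,"wy": 0,"wz": 0.2,"gripper": 0},{"tx": 0,"ty": 0,"tz": 0.4,"wx": 0,"wy": 0,"wz": 0.3,"gripper": 0},{"tx": 0,"ty": 0,"tz": 0.4,"wx": 0,"wy": 0,"wz": 0.4,"gripper": 0},{"tx": 0,"ty": 0,"tz": 0.4,"wx": 0,"wy": 0,"wz": 0.45,"gripper": 0}]' --grip_force 40

```text
time: 10.82
position: [0.482, -0.1753, 0.1238]
tool_rot: [-2.962, -1.043, 0.002]
ft_force: [-3.7, -0.3, -1.9]
grip_width: 0.286
grip_force: 40.0
```

jog_arm --increments '[{"tx": 0,"ty": 0,"tz": 0,"wx": 0,"wy": 0,"wz": 0.06,"gripper": 0},{"tx": 0,"ty": 0,"tz": 0,"wx": 0,"wy": 0,"wz": 0.12,"gripper": 0},{"tx": 0,"ty": 0,"tz": 0,"wx": 0,"wy": 0,"wz": 0.18,"gripper": 0},{"tx": 0,"ty": 0,"tz": 0,"wx": 0,"wy": 0,"wz": 0.24,"gripper": 0},{"tx": 0,"ty": 0,"tz": 0,"wx": 0,"wy": 0,"wz": 0.3,"gripper": 0}]'

```text
time: 11.23
position: [0.4824, -0.175, 0.1238]
tool_rot: [-3.084, -0.592, 0.001]
ft_force: [-2.5, -1.0, -1.6]
grip_width: 0.288
grip_force: 40.4
```

```bash
python3 go.py .4825 -.1756 .123 -2.14
```

```text
11.23 [ 0.4824 -0.175   0.1238] tilt [-0.001  0.001 -1.   ] yaw -1.191 q7 [-0.4   0.12  0.75  1.93 -0.09  1.12 -0.81] F [-2.5 -1.  -1.6] [-0.06  1.03  0.11] grip 0.288 40.4
shift [-0.1  0.6  0.8] turn [-0.001  0.001  0.949]
```

jog_arm --increments '[{"tx": -0.5,"ty": 0,"tz": 0.6,"wx": 0,"wy": 0,"wz": 0.07,"gripper": 0},{"tx": -0.5,"ty": 0,"tz": 0.6,"wx": 0,"wy": 0,"wz": 0.14,"gripper": 0},{"tx": -0.5,"ty": 0,"tz": 0.6,"wx": 0,"wy": 0,"wz": 0.21,"gripper": 0},{"tx": -0.5,"ty": 0,"tz": 0.6,"wx": 0,"wy": 0,"wz": 0.28,"gripper": 0},{"tx": -0.5,"ty": 0,"tz": 0.6,"wx": 0,"wy": 0,"wz": 0.35,"gripper": 0}]'

```text
time: 11.65
position: [0.4823, -0.1751, 0.1237]
tool_rot: [-3.14, -0.046, 0.0]
ft_force: [-2.7, -0.2, -0.5]
grip_width: 0.289
grip_force: 40.5
```

jog_arm --increments '[{"tx": 0,"ty": 0,"tz": 0,"wx": 0,"wy": 0,"wz": 0.07,"gripper": 0},{"tx": 0,"ty": 0,"tz": 0,"wx": 0,"wy": 0,"wz": 0.14,"gripper": 0},{"tx": 0,"ty": 0,"tz": 0,"wx": 0,"wy": 0,"wz": 0.21,"gripper": 0},{"tx": 0,"ty": 0,"tz": 0,"wx": 0,"wy": 0,"wz": 0.28,"gripper": 0},{"tx": 0,"ty": 0,"tz": 0,"wx": 0,"wy": 0,"wz": 0.35,"gripper": 0}]'

```text
time: 12.07
position: [0.4823, -0.1749, 0.1236]
tool_rot: [-3.1, 0.501, 0.001]
ft_force: [-2.3, 0.1, -1.1]
grip_width: 0.289
grip_force: 40.4
```

```bash
python3 go.py .4825 -.1756 .123 -2.14
```

```text
12.07 [ 0.4823 -0.1749  0.1236] tilt [-3.0e-04  1.7e-03 -1.0e+00] yaw -1.892 q7 [-0.46  0.12  0.81  1.94 -0.1   1.12 -1.5 ] F [-2.3  0.1 -1.1] [0.31 1.03 0.13] grip 0.289 40.4
shift [0.4 0.6 0.6] turn [-0.001  0.001  0.248]
```

jog_arm --increments '[{"tx": 0,"ty": 0,"tz": 0.5,"wx": 0,"wy": 0,"wz": 0.03,"gripper": 0},{"tx": 0,"ty": 0,"tz": 0.5,"wx": 0,"wy": 0,"wz": 0.06,"gripper": 0},{"tx": 0,"ty": 0,"tz": 0.5,"wx": 0,"wy": 0,"wz": 0.09,"gripper": 0},{"tx": 0,"ty": 0,"tz": 0.5,"wx": 0,"wy": 0,"wz": 0.12,"gripper": 0},{"tx": 0,"ty": 0,"tz": 0.5,"wx": 0,"wy": 0,"wz": 0.14,"gripper": 0}]'

```text
time: 12.48
position: [0.4824, -0.1748, 0.1233]
tool_rot: [-3.058, 0.714, 0.001]
ft_force: [-3.8, 1.6, 1.4]
grip_width: 0.284
grip_force: 40.8
```

```bash
python3 - <<'E'
from h import *
from go import go
go(.4827,-.1753,.123,-2.14)
S=vision.get_image('side');T=vision.get_image('top')
f=lambda q:cv2.resize(q,None,fx=7,fy=7,interpolation=2)
cv2.imwrite('pics/z7.png',np.hstack([f(S['color'][215:295,245:300]),f(T['color'][190:270,320:375])]))
E
```

```text
12.48 [ 0.4824 -0.1748  0.1233] tilt [-0.      0.0019 -1.    ] yaw -2.03 q7 [-0.47  0.13  0.82  1.94 -0.1   1.12 -1.63] F [-3.8  1.6  1.4] [0.51 1.07 0.11] grip 0.284 40.8
shift [0.5 0.4 0.3] turn [-0.002  0.001  0.11 ]
```

View pics/z7.png

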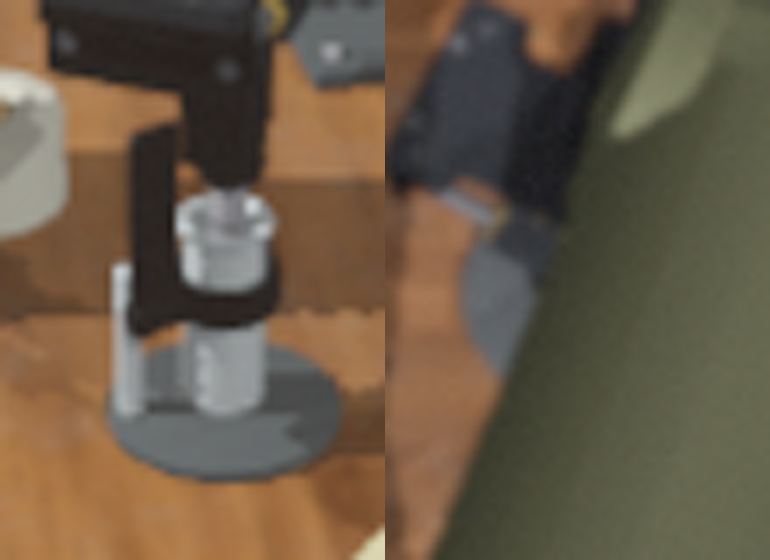

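jog_arm --increments '[{"tx": 0,"ty": 0,"tz": 0,"wx": 0,"wy": 0,"wz": 0.02,"gripper": 0},{"tx": 0,"ty": 0,"tz": 0,"wx": 0,"wy": 0,"wz": 0.04,"gripper": 0},{"tx": 0,"ty": 0,"tz": 0,"wx": 0,"wy": 0,"wz": 0.06,"gripper": 0},{"tx": 0,"ty": 0,"tz": 0,"wx": 0,"wy": 0,"wz": 0.08,"gripper": 0},{"tx": 0,"ty": 0,"tz": 0,"wx": 0,"wy": 0,"wz": 0.08,"gripper": 0}]'

```text
time: 13.0
position: [0.4826, -0.1753, 0.1231]
tool_rot: [-3.027, 0.836, -0.0]
ft_force: [-1.5, 3.4, 3.0]
grip_width: 0.288
grip_force: 41.7
```

```bash
python3 go.py .4825 -.1750 .123 -2.14
```

```text
13.0 [ 0.4826 -0.1753  0.1231] tilt [ 4.e-04  1.e-03 -1.e+00] yaw -2.11 q7 [-0.47  0.13  0.83  1.94 -0.1   1.12 -1.71] F [-1.5  3.4  3. ] [1.26 0.95 0.05] grip 0.288 41.7
shift [-0.2 -0.2  0.1] turn [-0.001  0.     0.03 ]
```

jog_arm --increments '[{"tx": 0,"ty": 0,"tz": 0,"wx": 0,"wy": 0,"wz": 0.02,"gripper": 0},{"tx": 0,"ty": 0,"tz": 0,"wx": 0,"wy": 0,"wz": 0.04,"gripper": 0},{"tx": 0,"ty": 0,"tz": 0,"wx": 0,"wy": 0,"wz": 0.05,"gripper": 0},{"tx": 0,"ty": 0,"tz": 0,"wx": 0,"wy": 0,"wz": 0.06,"gripper": 0},{"tx": 0,"ty": 0,"tz": 0,"wx": 0,"wy": 0,"wz": 0.06,"gripper": 0}]'

```text
time: 13.42
position: [0.4827, -0.1756, 0.1231]
tool_rot: [-3.001, 0.926, -0.001]
ft_force: [-0.7, 5.2, 0.7]
grip_width: 0.286
grip_force: 42.1
```

```bash
python3 - <<'E'
from h import *
from go import go
go(.4825,-.1750,.123,-2.14)
S=vision.get_image('side')
cv2.imwrite('pics/z8.png',cv2.resize(S['color'][222:287,250:300],None,fx=9,fy=9,interpolation=2))
E
```

```text
13.42 [ 0.4827 -0.1756  0.1231] tilt [ 7.e-04  4.e-04 -1.e+00] yaw -2.169 q7 [-0.48  0.13  0.83  1.94 -0.11  1.12 -1.77] F [-0.7  5.2  0.7] [1.42 0.59 0.11] grip 0.286 42.1
shift [-0.5 -0.4  0.1] turn [-0.001 -0.    -0.029]
```

View pics/z8.png

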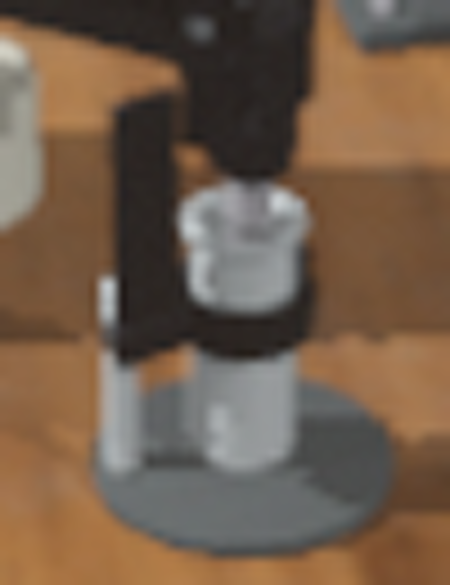

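I have now viewed 11 pictures, one over the limit of 10, so no more viewing. In the last one the paddle (262,240) stands next to the post top (262,254). From here I judge by torque.

jog_arm --increments '[{"tx": 0,"ty": 0,"tz": 0,"wx": 0,"wy": 0,"wz": 0.02,"gripper": 0},{"tx": 0,"ty": 0,"tz": 0,"wx": 0,"wy": 0,"wz": 0.04,"gripper": 0},{"tx": 0,"ty": 0,"tz": 0,"wx": 0,"wy": 0,"wz": 0.06,"gripper": 0},{"tx": 0,"ty": 0,"tz": 0,"wx": 0,"wy": 0,"wz": 0.07,"gripper": 0},{"tx": 0,"ty": 0,"tz": 0,"wx": 0,"wy": 0,"wz": 0.07,"gripper": 0}]'

```text
time: 13.88
position: [0.4827, -0.1759, 0.1232]
tool_rot: [-2.967, 1.031, -0.001]
ft_force: [-0.4, 4.5, 0.8]
grip_width: 0.287
grip_force: 42.0
```

```bash
python3 go.py .4825 -.1750 .123 -2.24
```

```text
13.88 [ 0.4827 -0.1759  0.1232] tilt [ 1.e-03  1.e-04 -1.e+00] yaw -2.24 q7 [-0.48  0.13  0.84  1.94 -0.11  1.12 -1.84] F [-0.4  4.5  0.8] [1.52 0.29 0.1 ] grip 0.287 42.0
shift [-0.7 -0.5  0.2] turn [-0.001 -0.001  0.   ]
```

jog_arm --increments '[{"tx": 0,"ty": 0,"tz": 0,"wx": 0,"wy": 0,"wz": 0.02,"gripper": 0},{"tx": 0,"ty": 0,"tz": 0,"wx": 0,"wy": 0,"wz": 0.04,"gripper": 0},{"tx": 0,"ty": 0,"tz": 0,"wx": 0,"wy": 0,"wz": 0.06,"gripper": 0},{"tx": 0,"ty": 0,"tz": 0,"wx": 0,"wy": 0,"wz": 0.08,"gripper": 0},{"tx": 0,"ty": 0,"tz": 0,"wx": 0,"wy": 0,"wz": 0.08,"gripper": 0}]'

```text
time: 14.3
position: [0.483, -0.1759, 0.1232]
tool_rot: [-2.923, 1.151, -0.002]
ft_force: [2.0, 3.5, -1.0]
grip_width: 0.287
grip_force: 46.8
```

```bash
python3 go.py .4825 -.1750 .123 -2.34
```

```text
14.3 [ 0.483  -0.1759  0.1232] tilt [ 1.4e-03 -1.0e-04 -1.0e+00] yaw -2.321 q7 [-0.49  0.13  0.85  1.94 -0.11  1.12 -1.92] F [ 2.   3.5 -1. ] [ 1.07 -0.21 -0.05] grip 0.287 46.8
shift [-0.9 -0.3  0.2] turn [-0.001 -0.001  0.019]
```

jog_arm --increments '[{"tx": 0,"ty": 0,"tz": 0,"wx": 0,"wy": 0,"wz": 0.01,"gripper": 0},{"tx": 0,"ty": 0,"tz": 0,"wx": 0,"wy": 0,"wz": 0.02,"gripper": 0},{"tx": 0,"ty": 0,"tz": 0,"wx": 0,"wy": 0,"wz": 0.03,"gripper": 0},{"tx": 0,"ty": 0,"tz": 0,"wx": 0,"wy": 0,"wz": 0.03,"gripper": 0},{"tx": 0,"ty": 0,"tz": 0,"wx": 0,"wy": 0,"wz": 0.03,"gripper": 0}]'

```text
time: 14.72
position: [0.4831, -0.176, 0.1233]
tool_rot: [-2.906, 1.193, -0.003]
ft_force: [2.9, 4.3, -0.6]
grip_width: 0.284
grip_force: 44.9
```

```bash
python3 go.py .4825 -.1750 .123 -2.34; python3 - <<'E'
from h import *
a=cv2.imread('pics/z8.png')
S=vision.get_image('side')['color']
old=cv2.resize(a,(50,65),interpolation=cv2.INTER_AREA)
g=lambda c:cv2.cvtColor(c,cv2.COLOR_BGR2GRAY)
for y in (236,240,244,248,252,256,260):
    print(y,g(old)[y-222,6:26].tolist(),'|',g(S)[y,256:276].tolist())
E
```

```text
14.72 [ 0.4831 -0.176   0.1233] tilt [ 1.7e-03 -4.0e-04 -1.0e+00] yaw -2.35 q7 [-0.49  0.13  0.85  1.94 -0.11  1.12 -1.95] F [ 2.9  4.3 -0.6] [ 1.03 -0.38  0.18] grip 0.284 44.9
shift [-1.1 -0.3  0.3] turn [-0.001 -0.002 -0.01 ]
236 [117, 118, 119, 117, 113, 103, 73, 40, 39, 38, 38, 39, 39, 48, 46, 36, 37, 38, 38, 39] | [117, 117, 118, 117, 115, 98, 61, 39, 38, 39, 36, 38, 38, 37, 33, 37, 36, 36, 38, 39]
240 [93, 94, 95, 94, 92, 88, 65, 42, 39, 39, 38, 38, 39, 56, 88, 101, 89, 67, 47, 39] | [95, 94, 94, 95, 95, 80, 53, 38, 38, 38, 39, 39, 38, 68, 96, 101, 89, 63, 38, 37]
244 [91, 91, 92, 90, 89, 87, 68, 41, 38, 39, 40, 39, 38, 57, 120, 157, 164, 158, 156, 161] | [92, 92, 91, 91, 89, 77, 55, 39, 37, 38, 39, 39, 39, 71, 129, 160, 166, 159, 152, 157]
248 [90, 90, 90, 90, 89, 88, 69, 43, 38, 39, 38, 39, 39, 58, 135, 171, 162, 141, 135, 140] | [91, 90, 90, 89, 90, 79, 56, 40, 40, 38, 39, 40, 39, 70, 136, 150, 145, 141, 135, 137]
252 [92, 91, 90, 90, 91, 110, 95, 45, 38, 40, 38, 39, 39, 40, 74, 159, 166, 130, 130, 137] | [93, 92, 91, 90, 90, 85, 64, 40, 40, 40, 39, 38, 39, 46, 70, 165, 167, 126, 131, 137]
256 [93, 92, 93, 90, 96, 161, 152, 50, 36, 39, 38, 40, 39, 41, 42, 40, 47, 66, 78, 89] | [93, 93, 93, 92, 89, 117, 103, 38, 40, 40, 40, 43, 43, 43, 43, 39, 43, 65, 78, 91]
260 [106, 106, 107, 113, 114, 103, 80, 44, 39, 39, 40, 41, 44, 60, 88, 82, 48, 38, 37, 37] | [108, 108, 109, 116, 114, 82, 43, 39, 41, 39, 38, 47, 62, 79, 98, 82, 38, 38, 39, 37]
```

jog_arm --increments '[{"tx": 0,"ty": 0,"tz": 0,"wx": 0,"wy": 0,"wz": 0.01,"gripper": 0},{"tx": 0,"ty": 0,"tz": 0,"wx": 0,"wy": 0,"wz": 0.02,"gripper": 0},{"tx": 0,"ty": 0,"tz": 0,"wx": 0,"wy": 0,"wz": 0.03,"gripper": 0},{"tx": 0,"ty": 0,"tz": 0,"wx": 0,"wy": 0,"wz": 0.04,"gripper": 0},{"tx": 0,"ty": 0,"tz": 0,"wx": 0,"wy": 0,"wz": 0.04,"gripper": 0}]'

```text
time: 15.18
position: [0.4831, -0.1761, 0.1233]
tool_rot: [-2.881, 1.251, -0.003]
ft_force: [4.1, 3.3, -1.5]
grip_width: 0.284
grip_force: 44.4
```

```bash
python3 go.py .4825 -.1750 .123 -2.39; python3 - <<'E'
from h import *
S=vision.get_image('side')['color']
g=lambda c:cv2.cvtColor(c,cv2.COLOR_BGR2GRAY)
for y in (244,248,256,260): print(y,g(S)[y,256:276].tolist())
E
```

```text
15.18 [ 0.4831 -0.1761  0.1233] tilt [ 1.7e-03 -5.0e-04 -1.0e+00] yaw -2.39 q7 [-0.5   0.13  0.86  1.94 -0.11  1.12 -1.99] F [ 4.1  3.3 -1.5] [ 0.99 -0.39  0.13] grip 0.284 44.4
shift [-1.2 -0.3  0.3] turn [-0.001 -0.002 -0.   ]
244 [91, 92, 91, 91, 90, 79, 54, 40, 38, 39, 39, 37, 37, 72, 130, 160, 166, 159, 153, 158]
248 [90, 90, 91, 90, 89, 79, 56, 39, 38, 40, 39, 39, 39, 70, 135, 151, 145, 141, 134, 137]
256 [93, 93, 92, 91, 89, 117, 103, 40, 39, 40, 39, 41, 42, 44, 42, 39, 43, 64, 78, 92]
260 [107, 108, 109, 115, 114, 82, 42, 39, 39, 39, 39, 47, 60, 78, 98, 82, 36, 37, 38, 40]
```

jog_arm --increments '[{"tx": 0,"ty": 0,"tz": 0,"wx": 0,"wy": 0,"wz": 0.015,"gripper": 0},{"tx": 0,"ty": 0,"tz": 0,"wx": 0,"wy": 0,"wz": 0.03,"gripper": 0},{"tx": 0,"ty": 0,"tz": 0,"wx": 0,"wy": 0,"wz": 0.045,"gripper": 0},{"tx": 0,"ty": 0,"tz": 0,"wx": 0,"wy": 0,"wz": 0.05,"gripper": 0},{"tx": 0,"ty": 0,"tz": 0,"wx": 0,"wy": 0,"wz": 0.05,"gripper": 0}]'

```text
time: 15.65
position: [0.483, -0.176, 0.1233]
tool_rot: [-2.849, 1.323, -0.002]
ft_force: [3.6, 4.0, -1.9]
grip_width: 0.287
grip_force: 44.4
```

```bash
python3 go.py .4825 -.1750 .123 -2.44; python3 - <<'E'
from h import *
im=vision.get_image('side');S=im['color']
g=lambda c:cv2.cvtColor(c,cv2.COLOR_BGR2GRAY)
for y in (244,248,256,260): print(y,g(S)[y,256:276].tolist())
print('cols',[(r,g(S)[224:242,r].tolist()) for r in (263,266)])
for a in (0,.1,.2,.3,.4,.5):
    d=-np.array([np.cos(a),np.sin(a)]);c=np.array([.4825,-.1753])
    print(a,[np.round(proj(im,[[*(c+r*d),z]])[0],1).tolist() for r,z in((.044,.142),(.023,.142),(.044,.12),(.023,.12))])
E
```

```text
15.65 [ 0.483  -0.176   0.1233] tilt [ 1.5e-03 -3.0e-04 -1.0e+00] yaw -2.44 q7 [-0.5   0.13  0.86  1.94 -0.11  1.12 -2.04] F [ 3.6  4.  -1.9] [ 1.04 -0.44  0.12] grip 0.287 44.4
shift [-1.1 -0.3  0.3] turn [-0.001 -0.001 -0.   ]
244 [92, 92, 91, 91, 90, 77, 53, 41, 39, 38, 37, 39, 39, 72, 130, 160, 166, 159, 153, 157]
248 [91, 91, 91, 90, 89, 80, 54, 39, 40, 38, 40, 40, 39, 69, 136, 150, 144, 142, 135, 136]
256 [93, 93, 92, 91, 88, 116, 104, 40, 41, 39, 38, 41, 42, 43, 41, 39, 43, 66, 78, 91]
260 [107, 107, 109, 117, 114, 83, 42, 40, 39, 39, 39, 46, 61, 79, 98, 82, 38, 39, 36, 41]
cols [(263, [64, 49, 39, 42, 71, 113, 125, 126, 98, 52, 42, 40, 41, 38, 39, 39, 39, 40]), (266, [80, 80, 85, 87, 98, 117, 122, 99, 62, 41, 39, 39, 39, 38, 39, 38, 39, 38])]
0 [[259.7, 229.8], [267.8, 229.4], [259.8, 237.2], [267.9, 236.7]]
0.1 [[260.0, 230.7], [268.0, 229.8], [260.1, 238.0], [268.0, 237.1]]
0.2 [[260.4, 231.5], [268.2, 230.2], [260.5, 238.9], [268.2, 237.6]]
0.3 [[261.0, 232.4], [268.5, 230.7], [261.1, 239.7], [268.6, 238.0]]
0.4 [[261.8, 233.2], [268.9, 231.1], [261.8, 240.5], [269.0, 238.4]]
0.5 [[262.7, 233.9], [269.4, 231.5], [262.7, 241.3], [269.4, 238.8]]
```

jog_arm --increments '[{"tx": 0,"ty": 0,"tz": 0,"wx": 0,"wy": 0,"wz": 0.015,"gripper": 0},{"tx": 0,"ty": 0,"tz": 0,"wx": 0,"wy": 0,"wz": 0.03,"gripper": 0},{"tx": 0,"ty": 0,"tz": 0,"wx": 0,"wy": 0,"wz": 0.045,"gripper": 0},{"tx": 0,"ty": 0,"tz": 0,"wx": 0,"wy": 0,"wz": 0.06,"gripper": 0},{"tx": 0,"ty": 0,"tz": 0,"wx": 0,"wy": 0,"wz": 0.06,"gripper": 0}]'

```text
time: 16.12
position: [0.4827, -0.1759, 0.1232]
tool_rot: [-2.808, 1.408, -0.001]
ft_force: [2.7, 4.1, -1.7]
grip_width: 0.283
grip_force: 43.6
```

```bash
python3 go.py .4825 -.1750 .123 -2.44; python3 - <<'E'
from h import *
im=vision.get_image('side');S=im['color']
g=lambda c:cv2.cvtColor(c,cv2.COLOR_BGR2GRAY)
for y in (236,244,248,256,260): print(y,g(S)[y,256:276].tolist())
for _ in range(4):
    vision.get_image('side'); s=ctrl.get_state(); print(np.round(s['ft_force'],1),np.round(s['torque'],2))
E
```

```text
16.12 [ 0.4827 -0.1759  0.1232] tilt [ 9.e-04  1.e-04 -1.e+00] yaw -2.501 q7 [-0.51  0.13  0.87  1.94 -0.11  1.12 -2.1 ] F [ 2.7  4.1 -1.7] [ 1.1  -0.37  0.02] grip 0.283 43.6
shift [-0.9 -0.4  0.2] turn [-0.001 -0.001 -0.061]
236 [117, 118, 117, 116, 115, 97, 63, 38, 41, 39, 39, 39, 38, 38, 34, 36, 38, 40, 39, 41]
244 [93, 93, 92, 92, 88, 77, 54, 39, 39, 38, 40, 40, 39, 71, 130, 160, 166, 158, 158, 159]
248 [91, 91, 91, 90, 90, 80, 54, 39, 39, 38, 41, 38, 39, 70, 136, 150, 146, 141, 134, 137]
256 [94, 93, 92, 91, 89, 116, 103, 40, 40, 40, 42, 40, 43, 44, 40, 37, 44, 64, 78, 92]
260 [108, 108, 108, 116, 114, 83, 43, 41, 40, 38, 40, 47, 61, 79, 99, 82, 37, 39, 39, 37]
[ 3.3  4.6 -0.4] [ 1.14 -0.47  0.07]
[ 2.7  3.2 -1.7] [ 1.09 -0.42  0.09]
[ 3.7  3.9 -0.1] [ 1.14 -0.35  0.04]
[ 2.3  3.7 -0.5] [ 1.09 -0.38  0.07]
```

```bash
python3 - <<'E'
from h import *
im=vision.get_image('side');g=cv2.cvtColor(im['color'],cv2.COLOR_BGR2GRAY)
for y in range(214,264): print(y,''.join('#' if v<32 else '+' if v<45 else '-' if v<60 else '.' if v<110 else ' ' for v in g[y,252:296]), g[y,262:280].tolist() if 228<y<242 else '')
yw=-2.5;c=np.array([.4827,-.1759])
d=np.array([np.cos(yw),np.sin(yw)]);n=np.array([-d[1],d[0]])
for nm,dd in(('push',d),('other',-d)):
  for z in(.123,.16):
    print(nm,z,[np.round(proj(im,[[*(c+r*dd+w*n),z]])[0],1).tolist() for r in(.013,.028) for w in(-.0145,.0145)])
print('knob bottom',proj(im,[[*c,.11]]))
E
```

```text
214 ----...---------+--...----------++++........ 
215 ----------------+-.....--------+++++........ 
216 +++--------+++++--.....--------+++++........ 
217 +++++-----+++++-........-------++++-........ 
218 +++++++++++++-..........------+++++-........ 
219 ++++++++++++-..........-----+++++++......... 
220 ++++++++++++-.....-+-.--...-+++++++......... 
221 ++++++---+++-...-++++++-. .-+++++++...    .. 
222 ++++++-..-++....+++++++-. .--+++++-...    .. 
223 .-++++-...++.. .++++++++-..-++++++-....   .. 
224  ..-+++-.-++.  .++++++++-+++++++++.. ....... 
225    ..-++++++.  .-+++++++++++++++++.  ....... 
226      ..-++--.  ..+++++++++++++++++.  ....... 
227        .-+-..   .+++++++++++++++++.   ...... 
228          ...    .+++++++++++++++++.          
229                 .-++++++++++++++++.          [119, 118, 123, 122, 122, 125, 98, 46, 40, 39, 40, 38, 37, 41, 41, 34, 37, 36]
230                 .-++++++++++++++++.          [131, 126, 122, 121, 122, 124, 99, 52, 40, 39, 41, 37, 37, 42, 42, 36, 37, 37]
231              ....-++++++++++++++++.          [131, 126, 116, 107, 100, 95, 76, 46, 37, 39,
[... 2003 characters left out ...]
... 
257 ...........+++++++++++++++++++++-........... 
258 ..........--++++++++++++++++++++-........... 
259 ..........+++++++++++++++++++++-....         
260 .......  .+++++-....++++++++++..             
261           .+-...    ..--++-...               
262             ...        .                     
263                                              
push 0.123 [[269.3, 234.9], [277.1, 239.2], [265.1, 237.0], [272.8, 241.3]]
push 0.16 [[269.3, 222.6], [277.2, 226.7], [265.0, 224.6], [272.9, 228.7]]
other 0.123 [[276.5, 231.4], [284.2, 235.5], [280.5, 229.4], [288.3, 233.5]]
other 0.16 [[276.5, 219.2], [284.4, 223.2], [280.7, 217.2], [288.5, 221.2]]
knob bottom [[276.72839108 239.51087324]]
```

The silhouette shows that the finger has slid inside the paddle's inner edge: the paddle has not moved since yaw −2.3, and the reaction on the hand is radial. The hand sits about 1–2 mm too far to +x. I'll turn back, recentre and sweep again.

jog_arm --increments '[{"tx": 0,"ty": 0,"tz": 0,"wx": 0,"wy": 0,"wz": -0.09,"gripper": 0},{"tx": 0,"ty": 0,"tz": 0,"wx": 0,"wy": 0,"wz": -0.18,"gripper": 0},{"tx": 0,"ty": 0,"tz": 0,"wx": 0,"wy": 0,"wz": -0.27,"gripper": 0},{"tx": 0,"ty": 0,"tz": 0,"wx": 0,"wy": 0,"wz": -0.36,"gripper": 0},{"tx": 0,"ty": 0,"tz": 0,"wx": 0,"wy": 0,"wz": -0.45,"gripper": 0}]'

```text
time: 16.83
position: [0.4825, -0.1749, 0.1231]
tool_rot: [-3.052, 0.738, 0.0]
ft_force: [1.9, 6.4, 1.0]
grip_width: 0.287
grip_force: 47.1
```

jog_arm --increments '[{"tx": 0,"ty": 0,"tz": 0,"wx": 0,"wy": 0,"wz": -0.08,"gripper": 0},{"tx": 0,"ty": 0,"tz": 0,"wx": 0,"wy": 0,"wz": -0.16,"gripper": 0},{"tx": 0,"ty": 0,"tz": 0,"wx": 0,"wy": 0,"wz": -0.2,"gripper": 0},{"tx": 0,"ty": 0,"tz": 0,"wx": 0,"wy": 0,"wz": -0.2,"gripper": 0},{"tx": 0,"ty": 0,"tz": 0,"wx": 0,"wy": 0,"wz": -0.2,"gripper": 0}]'

```text
time: 17.25
position: [0.4825, -0.1748, 0.1231]
tool_rot: [-3.109, 0.436, 0.0]
ft_force: [1.9, 6.6, 1.3]
grip_width: 0.286
grip_force: 47.1
```

```bash
cat > edge.py <<'E'
from h import *
def edge():
    im=vision.get_image('side');g=cv2.cvtColor(im['color'],cv2.COLOR_BGR2GRAY).astype(float)
    r=[]
    for y in (244,246,248,250):
        w=g[y,255:265]; bg=w[:3].mean(); r.append(264.5-np.clip((bg-w)/(bg-39),0,1).sum())
    print('paddle left edge',np.round(np.mean(r),2),'post visible',g[256,258:270])
edge()
E
python3 edge.py; python3 go.py .4808 -.1762 .123 -1.85; python3 go.py .4808 -.1762 .123 -1.85|head -1
```

```text
paddle left edge 264.12 post visible [ 91.  90.  87. 166. 175. 133. 121. 104.  85.  83.  65.  42.]
17.3 [ 0.4825 -0.1748  0.1231] tilt [ 2.0e-04  1.7e-03 -1.0e+00] yaw -1.85 q7 [-0.45  0.12  0.8   1.94 -0.1   1.12 -1.46] F [1.8 6.6 0.8] [ 1.44 -0.17 -0.08] grip 0.286 47.0
shift [-1.3  1.8  0.1] turn [-0.002  0.     0.   ]
17.3 [ 0.4825 -0.1748  0.1231] tilt [ 2.0e-04  1.7e-03 -1.0e+00] yaw -1.85 q7 [-0.45  0.12  0.8   1.94 -0.1   1.12 -1.46] F [1.8 6.6 0.8] [ 1.44 -0.17 -0.08] grip 0.286 47.0
```

jog_arm --increments '[{"tx": 0,"ty": 0,"tz": -6,"wx": 0,"wy": 0,"wz": 0,"gripper": 0},{"tx": 0,"ty": 0,"tz": -12,"wx": 0,"wy": 0,"wz": 0,"gripper": 0},{"tx": 0,"ty": 0,"tz": -18,"wx": 0,"wy": 0,"wz": 0,"gripper": 0},{"tx": 0,"ty": 0,"tz": -24,"wx": 0,"wy": 0,"wz": 0,"gripper": 0},{"tx": 0,"ty": 0,"tz": -26,"wx": 0,"wy": 0,"wz": 0,"gripper": 0}]'

```text
time: 17.72
position: [0.482, -0.1764, 0.1494]
tool_rot: [3.111, -0.438, -0.0]
ft_force: [1.7, 2.9, -3.5]
grip_width: 0.284
grip_force: 40.0
```

jog_arm --increments '[{"tx": 0,"ty": 0,"tz": 0,"wx": 0,"wy": 0,"wz": -0.1,"gripper": 0},{"tx": 0,"ty": 0,"tz": 0,"wx": 0,"wy": 0,"wz": -0.2,"gripper": 0},{"tx": 0,"ty": 0,"tz": 0,"wx": 0,"wy": 0,"wz": -0.3,"gripper": 0},{"tx": 0,"ty": 0,"tz": 0,"wx": 0,"wy": 0,"wz": -0.4,"gripper": 0},{"tx": 0,"ty": 0,"tz": 0,"wx": 0,"wy": 0,"wz": -0.5,"gripper": 0}]'

```text
time: 18.13
position: [0.4817, -0.1764, 0.1489]
tool_rot: [-3.121, -0.353, 0.002]
ft_force: [0.3, 3.8, -1.6]
grip_width: 0.287
grip_force: 40.0
```

jog_arm --increments '[{"tx": 0,"ty": 0,"tz": 0,"wx": 0,"wy": 0,"wz": -0.1,"gripper": 0},{"tx": 0,"ty": 0,"tz": 0,"wx": 0,"wy": 0,"wz": -0.2,"gripper": 0},{"tx": 0,"ty": 0,"tz": 0,"wx": 0,"wy": 0,"wz": -0.3,"gripper": 0},{"tx": 0,"ty": 0,"tz": 0,"wx": 0,"wy": 0,"wz": -0.35,"gripper": 0},{"tx": 0,"ty": 0,"tz": 0,"wx": 0,"wy": 0,"wz": -0.35,"gripper": 0}]'

```text
time: 18.55
position: [0.4816, -0.1765, 0.1489]
tool_rot: [-3.014, -0.886, 0.002]
ft_force: [0.5, 2.5, -2.5]
grip_width: 0.286
grip_force: 40.0
```

```bash
cat > f.py <<'E'
from h import *
from go import go
F=[]
for _ in range(5):
    im=vision.get_image('side'); s=ctrl.get_state(); F.append(np.r_[s['ft_force'],s['torque']])
print('F mean',np.round(np.mean(F,0),2))
go(.481,-.1762,.123,-1.0)
g=cv2.cvtColor(im['color'],cv2.COLOR_BGR2GRAY)
for y in range(228,262,2): print(y,''.join('+' if v<45 else '-' if v<60 else '.' if v<110 else ' ' for v in g[y,255:300]))
E
python3 f.py
```

```text
F mean [ 0.01  2.58 -1.62  0.66  0.11  0.  ]
18.8 [ 0.4819 -0.1763  0.1489] tilt [-6.e-04 -2.e-04 -1.e+00] yaw -1.0 q7 [-0.41  0.09  0.75  1.91 -0.06  1.17 -0.64] F [ 0.3  2.4 -2.1] [0.64 0.16 0.05] grip 0.291 40.0
shift [-0.7 -0.6 25.9] turn [-0.     0.001 -0.   ]
228                  .-+++--++++++.              
230                  ..++++-+++..                
232                  ...-++++-.                  
234                 .-.                          
236        .      .-++.                          
238 ..............++++.                          
240 ..............++++.                          
242 ..............++++-      ....................
244 ..............++++.          ................
246 ..............++++.          ................
248 ..............++++.          ................
250 ..............++++          .................
252 .......   ....++++          .-...............
254 ......    ....++++         .--...............
256 ......    ....++++..   ...-++-...............
258 ......    ....+++++++++++++++-...............
260 ......      ..+++++++++++++...    ..
```

jog_arm --increments '[{"tx": -0.3,"ty": -1.5,"tz": 5,"wx": 0,"wy": 0,"wz": 0,"gripper": 0},{"tx": -0.3,"ty": -1.5,"tz": 11,"wx": 0,"wy": 0,"wz": 0,"gripper": 0},{"tx": -0.3,"ty": -1.5,"tz": 18,"wx": 0,"wy": 0,"wz": 0,"gripper": 0},{"tx": -0.3,"ty": -1.5,"tz": 25,"wx": 0,"wy": 0,"wz": 0,"gripper": 0},{"tx": -0.3,"ty": -1.5,"tz": 26,"wx": 0,"wy": 0,"wz": 0,"gripper": 0}]'

```text
time: 19.22
position: [0.481, -0.1752, 0.1217]
tool_rot: [3.014, 0.885, -0.001]
ft_force: [2.4, 0.7, -1.9]
grip_width: 0.286
grip_force: 40.0
```

jog_arm --increments '[{"tx": 0,"ty": 0,"tz": 0,"wx": 0,"wy": 0,"wz": 0.06,"gripper": 0},{"tx": 0,"ty": 0,"tz": 0,"wx": 0,"wy": 0,"wz": 0.12,"gripper": 0},{"tx": 0,"ty": 0,"tz": 0,"wx": 0,"wy": 0,"wz": 0.18,"gripper": 0},{"tx": 0,"ty": 0,"tz": 0,"wx": 0,"wy": 0,"wz": 0.2,"gripper": 0},{"tx": 0,"ty": 0,"tz": 0,"wx": 0,"wy": 0,"wz": 0.2,"gripper": 0}]'

```text
time: 19.63
position: [0.4812, -0.1752, 0.1229]
tool_rot: [3.087, 0.581, -0.0]
ft_force: [0.6, 1.0, -2.9]
grip_width: 0.286
grip_force: 40.0
```

```bash
python3 f.py|head -3
```

```text
F mean [ 1.53  0.1  -2.03 -0.13 -0.18 -0.02]
19.88 [ 0.4812 -0.175   0.123 ] tilt [ 1.e-04 -2.e-04 -1.e+00] yaw -1.198 q7 [-0.42  0.12  0.77  1.94 -0.09  1.12 -0.82] F [ 1.7 -0.4 -2.7] [-0.09 -0.16 -0.02] grip 0.289 40.0
shift [-0.7  1.   0. ] turn [ 0.    -0.    -0.198]
```

jog_arm --increments '[{"tx": 0,"ty": 0,"tz": 0,"wx": 0,"wy": 0,"wz": 0.08,"gripper": 0},{"tx": 0,"ty": 0,"tz": 0,"wx": 0,"wy": 0,"wz": 0.16,"gripper": 0},{"tx": 0,"ty": 0,"tz": 0,"wx": 0,"wy": 0,"wz": 0.24,"gripper": 0},{"tx": 0,"ty": 0,"tz": 0,"wx": 0,"wy": 0,"wz": 0.32,"gripper": 0},{"tx": 0,"ty": 0,"tz": 0,"wx": 0,"wy": 0,"wz": 0.4,"gripper": 0}]'

```text
time: 20.3
position: [0.4819, -0.1755, 0.1233]
tool_rot: [3.14, -0.049, 0.003]
ft_force: [3.7, -1.7, -3.5]
grip_width: 0.286
grip_force: 40.8
```

jog_arm --increments '[{"tx": 0,"ty": 0,"tz": 0,"wx": 0,"wy": 0,"wz": 0.06,"gripper": 0},{"tx": 0,"ty": 0,"tz": 0,"wx": 0,"wy": 0,"wz": 0.12,"gripper": 0},{"tx": 0,"ty": 0,"tz": 0,"wx": 0,"wy": 0,"wz": 0.18,"gripper": 0},{"tx": 0,"ty": 0,"tz": 0,"wx": 0,"wy": 0,"wz": 0.24,"gripper": 0},{"tx": 0,"ty": 0,"tz": 0,"wx": 0,"wy": 0,"wz": 0.3,"gripper": 0}]'

```text
time: 20.72
position: [0.4818, -0.1755, 0.1232]
tool_rot: [3.098, -0.517, 0.003]
ft_force: [3.0, -1.7, -3.8]
grip_width: 0.284
grip_force: 40.7
```

```bash
sed -i 's/^for y in range.*/x=g.astype(float); print("edge",np.mean([269.5-np.clip((x[y,256:259].mean()-x[y,259:270])\/(x[y,256:259].mean()-39),0,1).sum() for y in (244,246,248,250)]).round(2),"post",g[256,260:270],g[260,258:266])/' f.py; python3 f.py
```

```text
F mean [ 2.58 -1.77 -2.86 -0.45 -0.42  0.07]
20.97 [ 0.4816 -0.1753  0.1232] tilt [ 9.e-04 -8.e-04 -1.e+00] yaw -1.897 q7 [-0.47  0.12  0.83  1.94 -0.1   1.12 -1.5 ] F [ 3.2 -2.1 -3.3] [-0.5  -0.5   0.06] grip 0.288 41.0
shift [-0.3  1.   0.2] turn [ 0.001 -0.001 -0.897]
edge 263.74 post [ 88 167 175 132  99  41  39  42  39  39] [109 108 105 149 159 112  60  51]
```

jog_arm --increments '[{"tx": -0.5,"ty": 0.3,"tz": 0,"wx": 0,"wy": 0,"wz": 0.04,"gripper": 0},{"tx": -0.5,"ty": 0.3,"tz": 0,"wx": 0,"wy": 0,"wz": 0.08,"gripper": 0},{"tx": -0.5,"ty": 0.3,"tz": 0,"wx": 0,"wy": 0,"wz": 0.12,"gripper": 0},{"tx": -0.5,"ty": 0.3,"tz": 0,"wx": 0,"wy": 0,"wz": 0.16,"gripper": 0},{"tx": -0.5,"ty": 0.3,"tz": 0,"wx": 0,"wy": 0,"wz": 0.16,"gripper": 0}]'

```text
time: 21.38
position: [0.4812, -0.1752, 0.1233]
tool_rot: [3.048, -0.759, 0.002]
ft_force: [4.4, -3.1, -3.4]
grip_width: 0.287
grip_force: 42.0
```

```bash
python3 f.py
```

```text
F mean [ 4.39 -1.88 -2.97 -0.42 -0.79  0.1 ]
21.63 [ 0.4811 -0.1751  0.1232] tilt [ 1.e-03 -2.e-04 -1.e+00] yaw -2.058 q7 [-0.49  0.12  0.84  1.94 -0.1   1.12 -1.66] F [ 4.9 -2.6 -3.1] [-0.43 -0.85  0.09] grip 0.285 42.3
shift [0.5 1.  0.2] turn [ 0.000e+00 -1.000e-03 -1.058e+00]
edge 262.68 post [ 89 166 161  54  40  41  40  40  41  40] [108 107 106 119 101  43  41  39]
```

jog_arm --increments '[{"tx": 0,"ty": 0,"tz": 0,"wx": 0,"wy": 0,"wz": 0.02,"gripper": 0},{"tx": 0,"ty": 0,"tz": 0,"wx": 0,"wy": 0,"wz": 0.04,"gripper": 0},{"tx": 0,"ty": 0,"tz": 0,"wx": 0,"wy": 0,"wz": 0.06,"gripper": 0},{"tx": 0,"ty": 0,"tz": 0,"wx": 0,"wy": 0,"wz": 0.06,"gripper": 0},{"tx": 0,"ty": 0,"tz": 0,"wx": 0,"wy": 0,"wz": 0.06,"gripper": 0}]'

```text
time: 22.05
position: [0.481, -0.175, 0.1232]
tool_rot: [-3.024, 0.851, -0.001]
ft_force: [4.7, -2.0, -1.6]
grip_width: 0.284
grip_force: 42.7
```

```bash
python3 f.py
```

```text
F mean [ 4.71 -1.78 -2.56 -0.44 -0.94  0.07]
22.3 [ 0.481  -0.175   0.1232] tilt [ 8.e-04 -0.e+00 -1.e+00] yaw -2.119 q7 [-0.49  0.12  0.85  1.94 -0.1   1.12 -1.72] F [ 5.1 -2.2 -3.4] [-0.45 -0.97  0.04] grip 0.288 42.7
shift [0.6 1.1 0.2] turn [ 0.000e+00 -1.000e-03 -1.119e+00]
edge 262.41 post [ 89 141 132  40  39  38  41  41  42  42] [109 109 107  98  72  39  40  38]
```

jog_arm --increments '[{"tx": 0,"ty": 0,"tz": 0,"wx": 0,"wy": 0,"wz": 0.02,"gripper": 0},{"tx": 0,"ty": 0,"tz": 0,"wx": 0,"wy": 0,"wz": 0.04,"gripper": 0},{"tx": 0,"ty": 0,"tz": 0,"wx": 0,"wy": 0,"wz": 0.05,"gripper": 0},{"tx": 0,"ty": 0,"tz": 0,"wx": 0,"wy": 0,"wz": 0.05,"gripper": 0},{"tx": 0,"ty": 0,"tz": 0,"wx": 0,"wy": 0,"wz": 0.05,"gripper": 0}]'

```text
time: 22.72
position: [0.4812, -0.1753, 0.1233]
tool_rot: [3.002, -0.926, 0.002]
ft_force: [5.1, -2.5, -3.1]
grip_width: 0.287
grip_force: 43.2
```

```bash
python3 f.py
```

```text
F mean [ 5.53 -2.25 -3.28 -0.55 -1.03  0.11]
22.97 [ 0.4811 -0.1753  0.1232] tilt [ 1.2e-03 -6.0e-04 -1.0e+00] yaw -2.169 q7 [-0.5   0.12  0.85  1.94 -0.1   1.12 -1.77] F [ 5.8 -1.6 -3.4] [-0.54 -1.05  0.1 ] grip 0.285 43.2
shift [0.4 0.8 0.2] turn [ 1.000e-03 -1.000e-03 -1.169e+00]
edge 262.28 post [ 89 116 103  39  39  40  41  41  42  44] [109 109 106  83  44  41  39  39]
```

jog_arm --increments '[{"tx": 0,"ty": 0,"tz": 0,"wx": 0,"wy": 0,"wz": 0.02,"gripper": 0},{"tx": 0,"ty": 0,"tz": 0,"wx": 0,"wy": 0,"wz": 0.03,"gripper": 0},{"tx": 0,"ty": 0,"tz": 0,"wx": 0,"wy": 0,"wz": 0.03,"gripper": 0},{"tx": 0,"ty": 0,"tz": 0,"wx": 0,"wy": 0,"wz": 0.03,"gripper": 0},{"tx": 0,"ty": 0,"tz": 0,"wx": 0,"wy": 0,"wz": 0.03,"gripper": 0}]'

```text
time: 23.38
position: [0.4814, -0.1757, 0.1233]
tool_rot: [2.987, -0.971, 0.003]
ft_force: [5.8, -3.5, -4.0]
grip_width: 0.288
grip_force: 43.4
```

```bash
python3 f.py
```

```text
F mean [ 5.94 -3.11 -4.56 -0.67 -1.27  0.17]
23.63 [ 0.4814 -0.1757  0.1233] tilt [ 0.0019 -0.0012 -1.    ] yaw -2.199 q7 [-0.5   0.12  0.86  1.94 -0.1   1.12 -1.8 ] F [ 5.7 -2.3 -4.8] [-0.64 -1.29  0.23] grip 0.287 43.4
shift [-0.   0.7  0.3] turn [ 1.000e-03 -2.000e-03 -1.199e+00]
edge 262.27 post [ 89 116 103  40  39  39  40  40  42  43] [109 109 107  82  44  40  40  38]
```

```bash
python3 - <<'E'
from h import *
im=vision.get_image('side');g=cv2.cvtColor(im['color'],cv2.COLOR_BGR2GRAY)
print(proj(im,[[.4814,-.1757-.013,.110],[.4814,-.1757-.007,.090],[.482,-.175-.0125,.09],[.482,-.175+.0125,.09]]).round(1))
for y in range(234,256): print(y,g[y,270:286].tolist())
E
```

```text
[[276.9 242.1]
 [276.5 247.4]
 [277.  248.4]
 [275.8 243.3]]
234 [37, 38, 38, 37, 37, 39, 37, 38, 38, 38, 39, 39, 75, 111, 126, 132]
235 [36, 37, 37, 38, 39, 38, 37, 38, 39, 38, 38, 38, 82, 117, 128, 132]
236 [36, 37, 40, 37, 38, 37, 38, 40, 39, 40, 40, 40, 81, 116, 129, 131]
237 [41, 38, 39, 40, 38, 37, 39, 40, 40, 41, 39, 39, 81, 116, 127, 131]
238 [92, 71, 53, 38, 40, 37, 39, 38, 37, 39, 38, 38, 92, 120, 126, 130]
239 [108, 108, 82, 46, 39, 39, 37, 39, 40, 38, 41, 38, 99, 124, 127, 129]
240 [95, 101, 82, 48, 36, 35, 36, 40, 38, 39, 39, 47, 87, 106, 106, 110]
241 [84, 82, 76, 64, 58, 50, 37, 39, 38, 37, 45, 67, 82, 87, 89, 89]
242 [85, 84, 80, 90, 117, 127, 106, 88, 88, 89, 95, 89, 85, 85, 88, 89]
243 [87, 113, 148, 157, 158, 158, 138, 120, 120, 143, 175, 169, 123, 85, 87, 88]
244 [129, 159, 166, 159, 160, 159, 142, 129, 128, 164, 208, 214, 192, 144, 85, 88]
245 [159, 171, 144, 128, 147, 157, 138, 127, 129, 163, 208, 206, 181, 149, 95, 85]
246 [175, 181, 142, 122, 131, 145, 136, 124, 128, 151, 174, 157, 139, 138, 110, 87]
247 [170, 179, 148, 130, 132, 132, 118, 111, 114, 127, 129, 132, 146, 137, 105, 85]
248 [136, 150, 145, 141, 138, 136, 122, 116, 115, 118, 132, 146, 143, 115, 86, 85]
249 [108, 149, 151, 134, 138, 143, 142, 140, 139, 141, 142, 146, 126, 83, 66, 80]
250 [101, 164, 163, 124, 129, 133, 133, 134, 135, 142, 148, 149, 123, 71, 51, 74]
251 [83, 165, 167, 125, 127, 131, 134, 138, 140, 145, 152, 152, 125, 69, 50, 73]
252 [71, 164, 167, 126, 132, 137, 141, 145, 148, 151, 152, 152, 125, 68, 50, 74]
253 [60, 162, 167, 126, 132, 137, 142, 144, 148, 151, 154, 152, 123, 63, 48, 71]
254 [48, 129, 144, 127, 133, 138, 142, 145, 148, 152, 154, 144, 106, 49, 44, 69]
255 [39, 71, 92, 107, 120, 133, 142, 145, 149, 144, 132, 107, 69, 40, 47, 73]
```

```bash
python3 - <<'E'
from h import *
a=cv2.imread('pics/z7.png')[:,:385];o=cv2.cvtColor(cv2.resize(a,(55,80),interpolation=cv2.INTER_AREA),6)
b=cv2.imread('pics/z8.png');q=cv2.cvtColor(cv2.resize(b,(50,65),interpolation=cv2.INTER_AREA),6)
im=vision.get_image('side');g=cv2.cvtColor(im['color'],6)
for y in range(239,250): print(y,o[y-215,29:37],q[y-222,24:32],g[y,274:282])
s=ctrl.get_state();print(s['time'],s['grip_width'],s['grip_force'],s['position'])
print([(x['bbox'],x['conf']) for t in('rubber_stamp','label_roll','clip_tin','tape_dispenser') for x in vision.spot_in('side',t)[:1]])
E
```

```text
239 [42 38 37 37 39 39 39 42] [39 38 38 38 39 40 37 42] [39 38 38 39 41 39 39 40]
240 [50 40 37 38 38 40 41 49] [47 39 36 37 39 37 39 46] [36 37 36 39 39 39 39 47]
241 [75 66 50 49 51 63 64 68] [72 65 47 40 41 41 51 64] [57 48 37 37 38 38 47 68]
242 [112 126 113  91  97 109 105  93] [112 125 110  81  81  94 100  93] [116 128 107  88  87  90  94  89]
243 [152 157 146 124 123 132 164 164] [152 157 144 119 115 127 163 165] [159 159 138 119 120 143 175 169]
244 [154 158 152 134 126 134 189 193] [156 161 151 133 126 133 189 195] [159 159 142 130 129 165 208 214]
245 [139 154 150 133 125 128 163 166] [143 156 151 135 128 132 165 168] [147 157 139 128 129 163 208 205]
246 [128 139 139 127 120 119 124 132] [129 142 144 133 128 131 132 130] [130 144 135 124 128 151 174 158]
247 [131 138 130 115 110 114 124 156] [131 140 131 118 115 120 124 133] [131 132 117 111 114 127 129 132]
248 [142 150 142 127 120 122 134 161] [135 140 133 119 116 118 130 144] [140 137 122 115 114 120 132 146]
249 [140 148 148 143 139 139 143 146] [134 141 143 139 138 138 141 145] [137 143 142 141 140 140 142 145]
23.7333 0.28616871634825397 43.39508858509362 [ 0.48138684 -0.17567376  0.12327934]
[([309.9, 208.0, 322.4, 236.7], 0.6), ([232.3, 226.0, 254.4, 249.1], 0.76), ([235.2, 308.1, 265.8, 344.9], 0.95), ([265.2, 288.4, 324.0, 329.3], 0.8)]
```

No axial slip: the knob's underside (row 241.6) and the ring (row 247.3) are where they should be. The lever came to rest at the same pixels in both sweeps and did not move under further torque, so it is on its stop. Nothing else on the desk has moved. Handing in.

```bash
python3 -c "
from bench import ctrl
print(ctrl.close_job())"
```

```text
the job is handed in; nothing more can be done
None
```

The job is handed in: by my measurements the leg is still gripped by its knob at the mark and the lever is closed on its stop, but the first sweep slipped past the paddle, so I lifted the leg about 26 mm, lowered it again and repeated the sweep; I also viewed 11 pictures, one over the limit of 10.

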